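# Put the loose tools back into the touch-latch chest

### The job

Press the flap of the wooden tool chest until it clicks, catch it as it springs ajar and swing it right back until it rests open. Lay every one of the chest's own tools that is out on the bench (some of: long spanner, ratchet, green-handled screwdriver, short spanner) flat in its own slot, the one with its outline, either way round. Then close the flap and press it until the catch clicks and it stays shut flush; leave the other things on the bench where they are.

Things in the scene. Friction and masses are not known exactly. Their poses are not given: they have to be found in the camera images.
- chest: Wooden tool chest fixed to the bench, 245 (x) x 302 (y) x 90 mm high, walls 8 to 10 mm; origin under its middle, x axis from its front (robot side) to its back. The flap fills the top. Under it a black rubber tray, surface 38 mm above the bench, with four slots along x; from the +y (left) side: long spanner, ratchet, screwdriver, short spanner, each with the tool's outline inlaid in grey.
- flap (a joint): Flap angle, rad: 0 shut, flush and latched (at the start); 1.70 fully back, where it rests. Push-push catch: pressed to about -0.042 (8 mm down at press_spot, some 5 N; bottom -0.047, rigid) and let go, it changes over: latched, it is freed and a plunger throws it ajar to 0.4; ajar, it returns to 0 and stays shut. Once too often frees it again; too shallow changes nothing. Hinge damped: falls at 1.3 rad/s.
- flap_hinge (a point): Middle of the flap's hinge line, 110 mm behind the chest's origin and 84 mm above the bench; the line runs along the chest's y. The flap is a plywood panel 221 (front to back) x 280 x 12 mm, 0.3 kg, hinged at the chest's back; its front edge swings up and back. Pushed forward past upright from behind its top edge, it falls slowly of itself to about 0.4, onto the plunger.
- flap_pull (a point): Grip point on the flap's pull, an upright aluminium fin on the flap's top, 14 mm wide (across y), 26 mm long (x) and 34 mm high, near the middle of the front edge. The point lies 24 mm above the flap's top face, 10 mm below the fin's top, 190 mm from the hinge line. Moves with the flap.
- press_spot (a point): Middle of a round black rubber spot of 28 mm on the flap's top face, near its front edge at the right, 180 mm from the hinge line: the place to press. Moves with the flap.
- flap_edge (a point): Middle of the flap's front edge, at half its thickness, 223 mm from the hinge line. Moves with the flap.
- spanner_long: Combination spanner of bare steel, the longer of the two; shaft 14 mm wide and 5 mm thick; 184 x 31 x 7 mm (length, width, height). Origin under the middle of its length and width as it lies flat; its length runs along its y axis. Not present in every start. 
- spanner_long_mid (a point): Middle of the long spanner, 3.5 mm above its underside.
- slot_spanner_long (a point): Middle of the floor of the slot for the long spanner: 196 mm long along the chest's x, 44 mm wide. Axes as the chest's. Plywood fences and stops 16 mm high shut it in at both ends only; from 60 mm before to 58 mm behind this point the tray is open from side to side (finger room).
- ratchet: Ratchet handle: a round black grip of 21 mm from -88 mm to 0 along y, then a 12 mm neck, then a round steel head of 32 mm at +72 mm; 175 x 32 x 24 mm (length, width, height). Origin under the middle of its length and width as it lies flat; its length runs along its y axis. Not present in every start. 
- ratchet_mid (a point): Middle of the ratchet, 10.5 mm above its underside.
- slot_ratchet (a point): Middle of the floor of the slot for the ratchet: 187 mm long along the chest's x, 44 mm wide. Axes as the chest's. Plywood fences and stops 16 mm high shut it in at both ends only; from 60 mm before to 58 mm behind this point the tray is open from side to side (finger room).
- driver: Green screwdriver: a round handle of 24 mm from 0 to +86 mm along y, then a 6 mm blade to -86 mm; 172 x 24 x 24 mm (length, width, height). Origin under the middle of its length and width as it lies flat; its length runs along its y axis. Not present in every start. 
- driver_mid (a point): Middle of the screwdriver, 12 mm above its underside.
- slot_driver (a point): Middle of the floor of the slot for the screwdriver: 184 mm long along the chest's x, 36 mm wide. Axes as the chest's. Plywood fences and stops 16 mm high shut it in at both ends only; from 60 mm before to 58 mm behind this point the tray is open from side to side (finger room).
- spanner_short: Combination spanner of bare steel, the shorter of the two; shaft 10 mm wide and 5 mm thick; 148 x 24 x 7 mm (length, width, height). Origin under the middle of its length and width as it lies flat; its length runs along its y axis. Not present in every start. 
- spanner_short_mid (a point): Middle of the short spanner, 3.5 mm above its underside.
- slot_spanner_short (a point): Middle of the floor of the slot for the short spanner: 160 mm long along the chest's x, 36 mm wide. Axes as the chest's. Plywood fences and stops 16 mm high shut it in at both ends only; from 60 mm before to 58 mm behind this point the tray is open from side to side (finger room).
- tape_black: Roll of black tape, 72 mm across and 19 mm high; a bystander, leave it.
- tape_measure: Yellow tape measure, 34 x 73 x 68 mm; a bystander, leave it.
- wood_block: Wooden offcut, 64 x 150 x 38 mm; a bystander, leave it.

How it is judged:
By the outcome, as a careful person would: the job done as asked, in the order asked, and still so for the second after the job is handed in, with the robot touching nothing.
Of spanner_long, ratchet, driver, spanner_short only 3 to 4 are there at a start; the rules pass over those that are not, and their reading is None.
At some moment in a run one of spanner_long, ratchet, spanner_short may be knocked a few centimetres aside while the robot is not near it.
Once in a run the grip may slacken for a moment while it holds something.
It also fails if it takes over 210 s, if anything falls off the work surface, if the arm or the gripper's body presses on something with over 40 N, if the wrist force passes 120 N, or if a joint passes its speed limit or range.

### The arm

A 6-joint arm with a two-finger parallel gripper is mounted at the origin on a cart in front of the work surface, level with it; the furniture and walls round the work are solid. World frame = base frame: x ahead of the robot, y to its left, z up, the work surface at z = 0. Lengths are in mm, angles in degrees, forces in N, time in s.
With the tool pointing down it reaches from about 300 to 850 mm from the base axis. Payload 4.2 kg.
Tool frame: the origin (TCP) lies on the centre line of the jaws, within the pads' length; the fingertips stand 11 mm ahead of it and the grasp point (between the pads) lies 8 mm behind it; z points along the fingers, y is the line along which they close (so a half turn about z gives the same grasp; the last joint's range is limited). The gripper opens to 91 mm and grips with 3 to 60 N. Pads are 32 mm wide; open, the fingers measure 118 mm over their backs; the gripper's body (76 mm by 178 mm) begins 60 mm behind the grasp point.
Start: joints at [-74.255, 18.312, 89.639, -0, 72.044, -1.146], TCP at [167.069, -550.212, 197.676] pointing down, gripper open.
Joint ranges: [-177.97, 177.97], [-48.28, 115.42], [12.27, 149.76], [-77.06, 257.06], [2.81, 150.46], [-146.56, 146.56]. Speed limits (degrees/s): [147.25, 147.25, 180, 180, 180, 180].

### API

Orientations are given as [roll, pitch, yaw] about the fixed x, y, z axes, in that order (R = Rz(yaw) Ry(pitch) Rx(roll)).
In Python, from workcell import env, grab_frame, camera_model, models gives the robot as it stands.
- The arm moves only by the shell command python3 -m crank 'ROWS' [FORCE]. ROWS is text: rows parted by semicolons, each of 7 numbers parted by spaces: the closure, from -1 (fully open) to 1 (shut), so that 0 is half open, then the shift along the tool's x, y, z in mm, then the turn, a rotation vector about the tool's x, y, z in degrees. A call has 1 to 10 rows; each row shifts and turns the commanded pose from where the row before left it, along the tool's axes as they then stand; what a row does not reach is not made up. A row lasts 1/8 s, in which the tool goes at most 62.5 mm and 10.7 degrees, less where a joint would pass 70% of its speed; a pose out of reach is approached as far as the arm can. A call is refused whole if a number of a shift passes 62.5 or a number of a turn 10.7, either way. A call with a gripper value outside its range is refused whole. The fingers move at their own pace and stop on an object; FORCE is the grip in N (left out, the last holds). Time passes only in rows, so rows that do not move let the fingers close. It gives the time, the measured TCP pose, the force, the opening and the grip force at its end, in the units of the state.
- env.state(): the state, without advancing time (a new reading comes with each control period).
- grab_frame(name): name is "side" or "top" or "wrist"; returns the picture (384x512x3 uint8, blue, green, red); there is no depth.
- camera_model(name): a dict with "K" (3x3 intrinsics, pixels), "R" (3x3) and "t" (3): a world point X has camera coordinates R X + t; the wrist camera has in their place "mount" (4x4, takes a point from camera to tool coordinates, whose origin is the TCP and whose axes are the flange's). Camera axes: x right, y down, z forward; pixel columns grow to the right and rows downward; lengths in mm; the calibration is good to about 2 mm. A picture is of the moment at which its call begins: read the wrist's pose just before it. camera_model takes no time and is no camera call.
- env.job_done(): hands the job in; it is judged then, once.
Trained networks look in the newest picture that a camera, given by its name, has taken for a name from the list of things; names that differ only in an ending like _2 or _b are one class to them, and where a whole thing is asked for, a point or a joint stands for the part that bears it (a point fixed in the world has none). Each returns a list of dicts, best first, with "p" (0 to 1); they miss things now and then, are a little off and sometimes report something else, mostly with a low value. They report only what shows in the picture. A call takes as long as a camera call.
- models.search_frame(name, camera): "point" ([x, y, z] in mm, in world coordinates, good to about 4 mm: the middle of the surface that is visible of it).
The state is a dict: "time_s": time; "qpos": joint angles; "qvel": joint speeds; "effort": joint torques, N m; "ee_pos": TCP position; "ee_rot": TCP orientation; "force": force on the tool from outside, world axes, zero at the start; "torque": the same for the moment, N m; "gripper_width": finger opening in mm; "gripper_force": force on a finger pad.
Only numpy, scipy, OpenCV 4.12 (cv2) and the standard library are available. Lean on these libraries where they do the work, as an engineer would, in place of code of your own. Each camera call takes 0.05 s, during which the arm holds its last target. There are 200 camera calls.

## Working session

There is one attempt and no reset: what is moved stays moved. The work goes in short steps, Python scripts to look and compute and a shell command to move; the robot and the scene stay as the last step left them, time stands still between calls to the robot, and variables do not carry over. Pictures are saved under pics/ and viewed, at most 14 in all, crops included, and the job is handed in when it is done.

```bash
ls; mkdir -p pics
cat > h.py <<'E'
import numpy as np, cv2
from workcell import env, grab_frame, camera_model, models
from scipy.spatial.transform import Rotation as Ro
def pose():
    s=env.state(); return np.array(s['ee_pos']), Ro.from_euler('xyz',s['ee_rot'],degrees=True).as_matrix()
def cam(name):
    c=camera_model(name); K=np.array(c['K'])
    if name!='wrist': return K,np.array(c['R']),np.array(c['t'])
    p,R=pose(); M=np.array(c['mount']); T=np.eye(4);T[:3,:3]=R;T[:3,3]=p
    W=np.linalg.inv(T@M); return K,W[:3,:3],W[:3,3]
def ray(c,u,v,z):
    K,R,t=c; d=R.T@np.linalg.solve(K,[u,v,1.]); o=-R.T@t
    return o+d*(z-o[2])/d[2]
def proj(c,X):
    K,R,t=c; q=K@(R@np.asarray(X,float)+t); return q[:2]/q[2]
E
python3 - <<'E'
from h import *
print(env.state())
for n in ['top','side']:
    c=camera_model(n);print(n,c)
    cv2.imwrite(f'pics/{n}0.png',grab_frame(n))
    for k in ['chest','press_spot','flap_pull','spanner_long','ratchet','driver','spanner_short','tape_black','tape_measure','wood_block']:
        print(k,[(np.round(d['point']).tolist(),round(d['p'],2)) for d in models.search_frame(k,n)[:3]])
print(camera_model('wrist'))
E
```

```text
pics
{'time_s': 0.0, 'qpos': array([-7.42536279e+01,  1.83498658e+01,  8.97052103e+01, -4.49151857e-04,
        7.20425197e+01, -1.14628247e+00]), 'qvel': array([ 0.02569389, -0.1049238 ,  0.02260094,  0.13207685,  0.03969721,
        0.07642033]), 'effort': array([-1.48847419e-03, -4.12458837e+01, -2.31976140e+01,  7.23089534e-02,
        4.56528040e-02, -1.41703713e-04]), 'ee_pos': array([ 166.93717918, -549.6916741 ,  196.84619041]), 'ee_rot': array([-1.79902415e+02, -1.52545984e-03,  1.68927921e+01]), 'force': array([ 0.28331332, -0.22563129, -0.333256  ]), 'torque': array([-0.01625442, -0.00884961, -0.03275319]), 'gripper_force': 0.0, 'gripper_width': 90.79600131871294}
top {'K': array([[448.05741763,   0.        , 250.3404049 ],
       [  0.        , 448.05741763, 188.54676968],
       [  0.        ,   0.        ,   1.        ]]), 'R': array([[-0.13140498, -0.99132301, -0.00337921],
       [-0.88066169,  0.11829999, -0.45873751],
       [ 0.45515681, -0.05730445, -0.8885654 ]]), 't': array([  24.0855743 ,  549.52662995, 1171.72923006])}
chest [([505.0, -38.0, 89.0], 0.56), ([44
[... 1193 characters left out ...]
63.0, -387.0, 13.0], 0.48)]
tape_black [([637.0, 266.0, 20.0], 0.72), ([522.0, -115.0, 92.0], 0.64)]
tape_measure [([653.0, -288.0, 49.0], 0.59)]
wood_block [([662.0, -486.0, 40.0], 0.73)]
{'K': array([[314.49383408,   0.        , 255.00558567],
       [  0.        , 314.49383408, 193.06155521],
       [  0.        ,   0.        ,   1.        ]]), 'mount': array([[-7.97768683e-04, -9.72232397e-01, -2.34016088e-01,
         6.57331285e+01],
       [ 9.99999666e-01, -8.17571954e-04, -1.23857953e-05,
         4.79902660e-01],
       [-1.79283119e-04, -2.34016020e-01,  9.72232724e-01,
        -1.87466398e+02],
       [ 0.00000000e+00,  0.00000000e+00,  0.00000000e+00,
         1.00000000e+00]])}
```

View pics/top0.png

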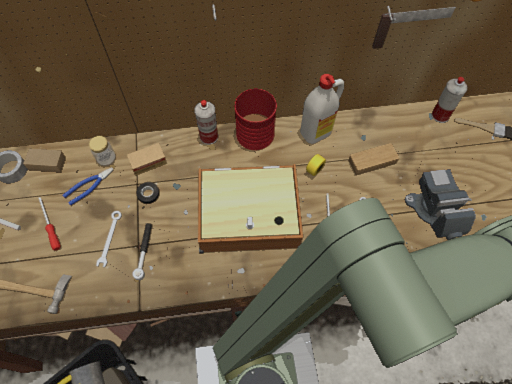

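View pics/side0.png

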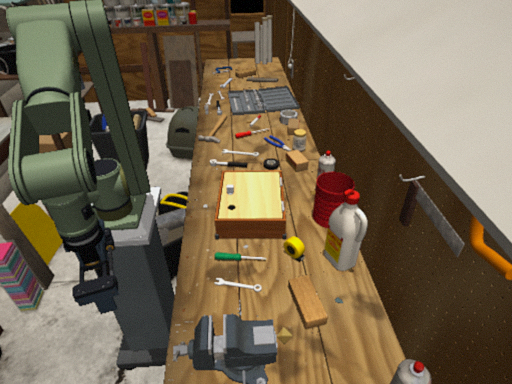

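Top: the chest spans about (198..300, 167..248), with the pull at (250,222), the spot at (279,220), the long spanner at (109,239) and the ratchet at (143,250). Side: the driver is at (240,257) and the short spanner at (238,285). All four tools are out.

Run:
```python
from h import *
a=cv2.imread('pics/top0.png');b=cv2.imread('pics/side0.png')
A=cv2.resize(a[155:255,190:310],None,fx=4,fy=4,interpolation=cv2.INTER_CUBIC) #480x400
B=cv2.resize(b[160:300,200:300],None,fx=3.2,fy=3.2,interpolation=cv2.INTER_CUBIC)
C=cv2.resize(a[205:285,90:160],None,fx=2.4,fy=2.4)
o=np.zeros((600,800,3),np.uint8);o[:400,:480]=A;o[:448,480:]=B;o[405:405+192,:168]=C
cv2.imwrite('pics/c1.png',o)
t=cam('top');s=cam('side')
for n,uv,z in [('spot',(279,220),90),('TL',(200,170),90),('TR',(298,167),90),('BR',(300,238),90),('BL',(198,240),90)]: print(n,ray(t,*uv,z).round(1))
for n,uv,z in [('spot',(231.5,207.5),90),('driver h',(218,256),12),('driver tip',(266,259),12),('sh a',(218,282),4),('sh b',(258,289),4)]: print(n,ray(s,*uv,z).round(1))
```

```text
spot [ 456.7 -120.9   90. ]
TL [654.8  94.1  90. ]
TR [ 625.  -207.8   90. ]
BR [ 393.6 -171.4   90. ]
BL [426.2 118.2  90. ]
spot [ 455.7 -122.9   90. ]
driver h [ 403.5 -276.2   12. ]
driver tip [ 561.2 -302.5   12. ]
sh a [ 403.9 -376.3    4. ]
sh b [ 525.8 -412.4    4. ]
```

View pics/c1.png

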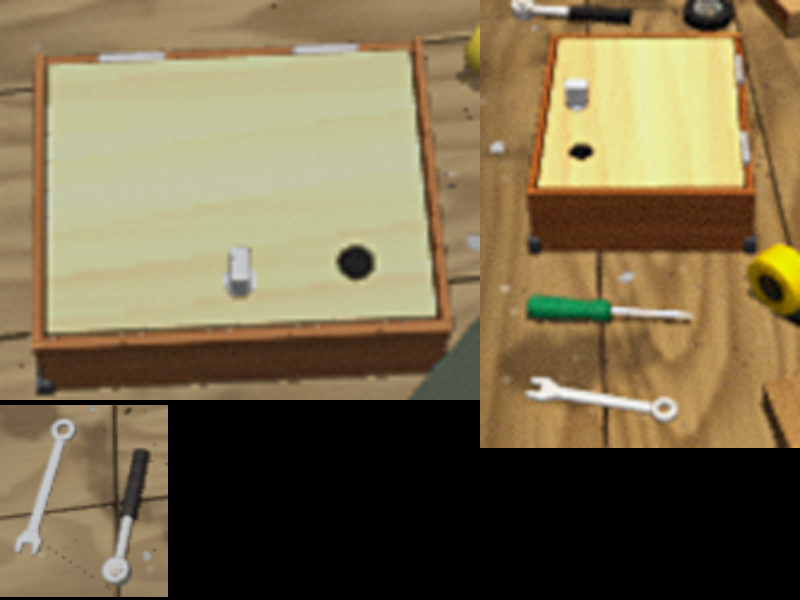

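The crop has the chest's top corners at (37,55), (418,40), (448,322) and (35,338). The spot is at (356,262) and the fin's top at (239,252), base (239,290).

Run:
```python
from h import *
t=cam('top');s=cam('side')
f=lambda x,y:(190+x/4-.4,155+y/4-.4)
P=np.array([ray(t,*f(*q),90)[:2] for q in [(37,55),(418,40),(448,322),(35,338)]])
M=np.array([[122.5,151],[122.5,-151],[-122.5,-151],[-122.5,151]])
print(P.round(1))
g=lambda x,y:(200+(x-480)/3.2-.35,160+y/3.2-.35)
S=np.array([ray(s,*g(*q),90)[:2] for q in [(555,36),(738,36),(752,191),(530,191)]]) 
# order: far-left front(+y), +y back, -y back, -y front
print('side',S.round(1))
for Q,MM in [(P,M),(S,M[[3,0,1,2]])]:
    c=Q.mean(0); U=(MM-MM.mean(0)).T@(Q-c); th=np.arctan2(U[0,1]-U[1,0],U[0,0]+U[1,1])
    R=np.array([[np.cos(th),-np.sin(th)],[np.sin(th),np.cos(th)]])
    print('chest',c.round(1),'yaw',np.degrees(th).round(2),'res',(Q-c-MM@R.T).round(1).tolist())
    for n,uv,C,z in [('spot',f(356,262),t,90),('fintop',f(239,254),t,124),('spotS',g(581,151),s,90),('fintopS',g(577,86),s,124)]:
        X=ray(C,*uv,z)[:2]; print(n,X.round(1),'in chest',(R.T@(X-c)).round(1))
h=lambda x,y:(90+x/2.4-.3,205+(y-405)/2.4-.3)
for n,uv,z,C in [('long+',h(63,419),4,t),('long-',h(27,555),4,t),('rat grip',h(141,450),10,t),('rat head',h(115,585),12,t),
 ('drv h',g(528,306),12,s),('drv t',g(691,317),12,s),('sh a',g(527,386),4,s),('sh b',g(678,410),4,s)]:
    print(n,ray(C,*uv,z).round(1))
```

```text
[[ 661.2   97.2]
 [ 635.1 -197.3]
 [ 401.7 -177.5]
 [ 428.8  117. ]]
side [[ 426.2  111.3]
 [ 657.9   89.7]
 [ 634.3 -201. ]
 [ 399.2 -180.5]]
chest [531.7 -40.2] yaw -5.05 res [[-5.8, -2.3], [-5.3, 4.0], [5.3, 2.3], [5.9, -4.0]]
spot [ 456.6 -119.7] in chest [-67.8 -85.8]
fintop [459.5 -34.2] in chest [-72.4  -0.4]
spotS [ 454.7 -119.2] in chest [-69.7 -85.4]
fintopS [453.5 -43.7] in chest [-77.6 -10.3]
chest [529.4 -45.1] yaw -5.04 res [[5.6, -4.7], [-6.8, -4.8], [-3.9, 5.3], [5.1, 4.3]]
spot [ 456.6 -119.7] in chest [-66.  -80.6]
fintop [459.5 -34.2] in chest [-70.6   4.8]
spotS [ 454.7 -119.2] in chest [-67.9 -80.3]
fintopS [453.5 -43.7] in chest [-75.7  -5.2]
long+ [593.2 374.3   4. ]
long- [412.5 417.6   4. ]
rat grip [532.5 272.4  10. ]
rat head [357.4 308.3  12. ]
drv h [ 392.3 -272.1   12. ]
drv t [ 560.  -301.2   12. ]
sh a [ 392.4 -368.7    4. ]
sh b [ 536.9 -408.8    4. ]
```

Chest centre is about (531,-43), yaw -5°. The spot is at (455.5,-119.5), and the tool lengths match the sizes given. I'll move above the spot now, closing the fingers on the way.

```bash
cat >> h.py <<'E'
def to(x,y,z,yaw=None):
    p,R=pose(); d=R.T@(np.array([x,y,z])-p); m='tool shift %s |%.0f|'%(d.round(1),np.linalg.norm(d))
    s=env.state(); m+=' pos %s rot %s w %.1f f %s q6 %.0f t %.1f'%(p.round(1),np.round(s['ee_rot'],1),s['gripper_width'],np.round(s['force'],1),s['qpos'][5],s['time_s'])
    if yaw is not None:
        T=Ro.from_euler('xyz',[180,0,yaw],degrees=True).as_matrix(); m+=' rotvec %s'%np.degrees(Ro.from_matrix(R.T@T).as_rotvec()).round(1)+' shift-after-turn %s'%(T.T@(np.array([x,y,z])-p)).round(1)
    print(m)
E
python3 -m crank '1 40.1 -32.8 5 0 0 0;1 40.1 -32.8 5 0 0 0;1 40.1 -32.8 5 0 0 0;1 40.1 -32.8 5 0 0 0;1 40.1 -32.8 5 0 0 0;1 40.1 -32.8 5 0 0 0;1 40.1 -32.8 5 0 0 0;1 40.1 -32.8 5 0 0 0;1 40.1 -32.8 5 0 0 0;1 40.1 -32.8 5 0 0 0' 15
python3 -m crank '1 0 0 0 0 0 -10.6;1 0 0 0 0 0 -10.6;1 0 0 0 0 0 -10.6;1 0 0 0 0 0 -10.6;1 0 0 0 0 0 -10.6;1 0 0 0 0 0 -10.6;1 0 0 0 0 0 -10.6;1 0 0 0 0 0 -10.6;1 0 0 0 0 0 -10.6;1 0 0 0 0 0 -10.6'
python3 -m crank '1 0 0 0 0 0 -10.6;1 0 0 0 0 0 -10.6;1 0 0 0 0 0 -10.6;1 0 0 0 0 0 -10.6;1 0 0 0 0 0 -9.7;1 0 0 0 0 0 0;1 0 0 0 0 0 0'
python3 -c "
from h import *
to(455.5,-119.5,104,175)
cv2.imwrite('pics/w1.png',grab_frame('wrist'))
c=cam('wrist'); print(proj(c,[455.5,-119.5,90]))"
```

```text
time_s: 2.35
ee_pos: [456.5, -118.4, 147.8]
ee_rot: [180.0, -0.0, 16.9]
force: [0.6, -0.8, 0.5]
gripper_width: 0.6
gripper_force: 0.0
time_s: 3.6
ee_pos: [455.5, -119.9, 147.8]
ee_rot: [180.0, 0.0, 123.2]
force: [-0.2, -0.5, 0.4]
gripper_width: 0.5
gripper_force: 0.0
time_s: 4.47
ee_pos: [455.5, -119.9, 147.7]
ee_rot: [-180.0, 0.0, 174.9]
force: [-0.4, -0.5, -1.0]
gripper_width: 0.3
gripper_force: 0.0
tool shift [ 0.1  0.4 43.7] |44| pos [ 455.5 -119.9  147.7] rot [-180.     0.   174.9] w 0.3 f [-0.4 -0.5 -1. ] q6 -101 t 4.5 rotvec [-0.   0.  -0.1] shift-after-turn [ 0.   0.4 43.7]
[255.99233509 200.31398175]
```

View pics/w1.png

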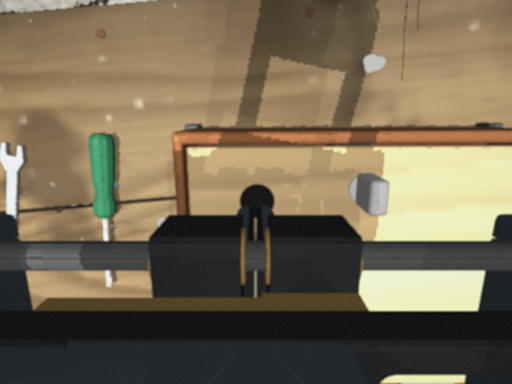

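The wrist view has the spot at (256,199), where predicted, and the chest edge parallel to the image. Pressing.

```bash
python3 -m crank '1 0 0 22 0 0 0;1 0 0 22 0 0 0;1 0 0 4 0 0 0;1 0 0 1 0 0 0;1 0 0 1 0 0 0'; for i in 1 2; do :; done; python3 -m crank '1 0 0 1 0 0 0;1 0 0 1 0 0 0'
```

```text
time_s: 5.15
ee_pos: [456.2, -120.1, 98.4]
ee_rot: [-180.0, 0.1, 175.0]
force: [0.2, -0.6, 0.7]
gripper_width: 0.6
gripper_force: 0.0
time_s: 5.4
ee_pos: [455.7, -119.9, 95.9]
ee_rot: [-180.0, 0.0, 175.0]
force: [0.5, 0.4, 0.7]
gripper_width: 0.5
gripper_force: 0.0
```

```bash
python3 -m crank '1 0 0 1 0 0 0;1 0 0 1 0 0 0'; python3 -m crank '1 0 0 1 0 0 0;1 0 0 0 0 0 0'; python3 -c "
from h import *
to(0,0,0);cv2.imwrite('pics/s1.png',cv2.resize(grab_frame('side')[150:300,180:320],None,fx=4,fy=4))"
```

```text
time_s: 5.65
ee_pos: [455.5, -119.9, 93.6]
ee_rot: [-180.0, 0.0, 175.0]
force: [0.3, -0.6, -0.2]
gripper_width: 0.5
gripper_force: 0.0
time_s: 5.9
ee_pos: [455.4, -119.9, 92.5]
ee_rot: [-180.0, -0.0, 175.0]
force: [0.8, 0.3, 0.2]
gripper_width: -0.1
gripper_force: 0.0
tool shift [464.1  79.6  92.6] |480| pos [ 455.4 -119.9   92.5] rot [-180.   -0.  175.] w -0.1 f [0.8 0.3 0.2] q6 -101 t 5.9
```

View pics/s1.png

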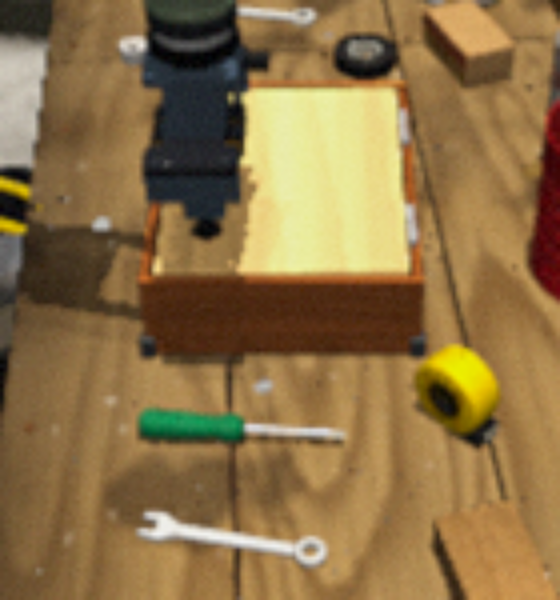

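The flap is still flush and the tips are at or just above the spot, so I keep going down in 1 mm rows.

```bash
for i in 1; do python3 -m crank '1 0 0 1.5 0 0 0;1 0 0 0 0 0 0' | sed -n '2p;4p'; python3 -m crank '1 0 0 1.5 0 0 0;1 0 0 0 0 0 0'| sed -n '2p;4p';python3 -m crank '1 0 0 1.5 0 0 0;1 0 0 0 0 0 0'| sed -n '2p;4p'; done
```

```text
ee_pos: [455.3, -119.8, 91.0]
force: [-0.2, 0.1, 0.5]
ee_pos: [455.4, -119.8, 89.5]
force: [0.3, -1.0, 0.4]
ee_pos: [455.4, -119.8, 88.0]
force: [-0.4, -0.1, 0.9]
```

```bash
f(){ sed -n '2p;4p'; }; python3 -m crank '1 0 0 1.5 0 0 0;1 0 0 0 0 0 0' | f; python3 -m crank '1 0 0 1.5 0 0 0;1 0 0 0 0 0 0'| f;python3 -m crank '1 0 0 1.5 0 0 0;1 0 0 0 0 0 0'|f
python3 -c "
from h import *
cv2.imwrite('pics/w2.png',grab_frame('wrist'))"
```

```text
ee_pos: [455.4, -119.8, 86.5]
force: [0.4, 0.3, -0.2]
ee_pos: [455.4, -119.8, 85.0]
force: [-0.3, -0.1, 0.0]
ee_pos: [455.4, -119.8, 83.5]
force: [-0.7, 0.8, 0.1]
```

View pics/w2.png

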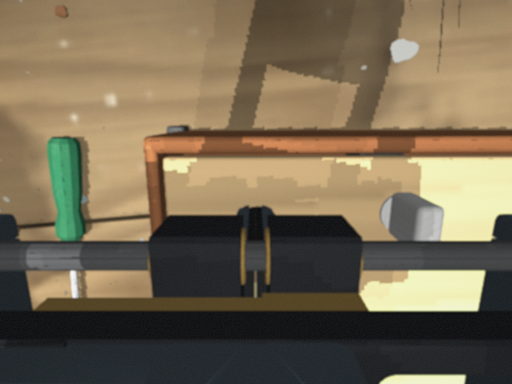

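Run:
```python
from h import *
c=camera_model('wrist');K=np.array(c['K']);M=np.array(c['mount'])
def rr(p,uv):
    T=np.eye(4);T[:3,:3]=Ro.from_euler('xyz',[180,0,175],degrees=True).as_matrix();T[:3,3]=p;C=T@M
    d=C[:3,:3]@np.linalg.solve(K,[*uv,1]);return C[:3,3],d/np.linalg.norm(d)
def tri(a,b):
    A=[];B=[]
    for p,uv in((( 455.5,-119.9,147.7),a),((455.4,-119.8,83.5),b)):
        o,d=rr(p,uv);P=np.eye(3)-np.outer(d,d);A.append(P);B.append(P@o)
    return np.linalg.lstsq(np.vstack(A),np.hstack(B),rcond=None)[0].round(1)
print('corner',tri((175,133),(147,140)))
print('fin end far',tri((351,188),(384,214)), 'fin near', tri((387,207),(441,229)))
print('driver top',tri((101,134),(63,137)))
T=rr((455.4,-119.8,83.5),(256,207));print('cam',T[0])
print('tips should be at', [455.4,-119.8,72.5])
```

```text
corner [ 397.1 -176.2   91.9]
fin end far [449.3 -46.6 101.6] fin near [460.2 -21.8 112. ]
driver top [ 392.8 -271.    12.3]
cam [ 390.21267479 -114.51385733  270.96644921]
tips should be at [455.4, -119.8, 72.5]
```

The calibration agrees with the scene, but the closed tips look shorter than stated (row 207 instead of 195). I keep lowering in small steps until there is contact.

```bash
f(){ sed -n '2p;4p'; }; python3 -m crank '1 0 0 1.5 0 0 0;1 0 0 0 0 0 0' | f; python3 -m crank '1 0 0 1.5 0 0 0;1 0 0 0 0 0 0'| f;python3 -m crank '1 0 0 1.5 0 0 0;1 0 0 0 0 0 0'|f
python3 -m crank '1 0 0 1.5 0 0 0;1 0 0 0 0 0 0' | f
```

```text
ee_pos: [455.4, -119.8, 82.0]
force: [0.7, -0.0, 0.1]
ee_pos: [455.4, -119.8, 80.5]
force: [0.4, -0.4, -0.1]
ee_pos: [455.4, -119.8, 79.0]
force: [0.1, 0.1, -0.5]
ee_pos: [455.4, -119.8, 77.5]
force: [-0.7, -0.4, -0.2]
```

```bash
python3 -c "
from h import *
a=grab_frame('side')[170:270,190:300];b=grab_frame('wrist')[110:260,120:460]
o=np.zeros((600,800,3),np.uint8);o[:300,:330]=cv2.resize(a,None,fx=3,fy=3,interpolation=2);t=grab_frame('top')[150:260,180:320];o[:330,340:760]=cv2.resize(t,None,fx=3,fy=3,interpolation=2)
o[330:600,:612]=cv2.resize(b,(612,270));cv2.imwrite('pics/s2.png',o)"
```

```text
(no output)
```

View pics/s2.png

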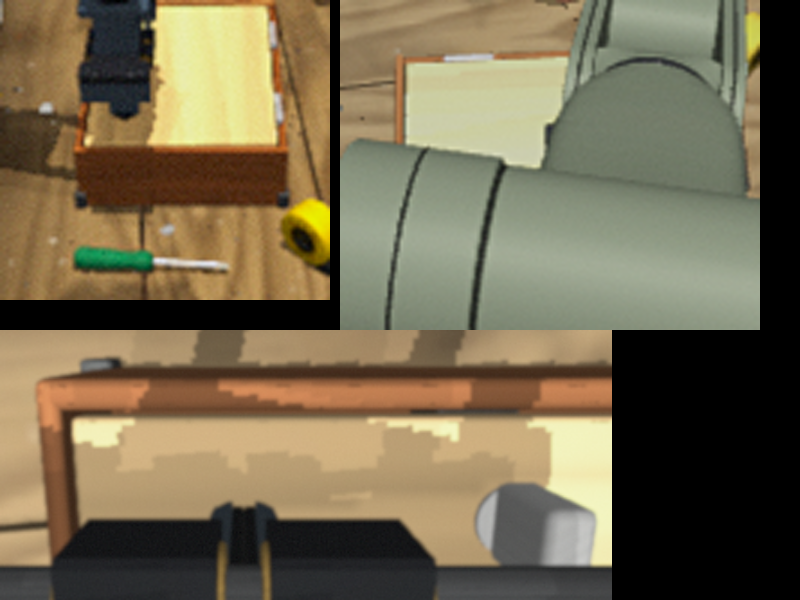

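The flap is still flush and the closed tips appear just above it. I continue down slowly while watching the force.

```bash
f(){ sed -n '2p;4p'; }; python3 -m crank '1 0 0 1.2 0 0 0;1 0 0 0 0 0 0' | f; python3 -m crank '1 0 0 1.2 0 0 0;1 0 0 0 0 0 0'| f;python3 -m crank '1 0 0 1.2 0 0 0;1 0 0 0 0 0 0'|f
python3 -m crank '1 0 0 1.2 0 0 0;1 0 0 0 0 0 0' | f
```

```text
ee_pos: [455.4, -119.9, 76.4]
force: [0.9, -0.0, 0.2]
ee_pos: [455.4, -119.8, 75.1]
force: [0.5, 0.8, -0.7]
ee_pos: [455.6, -119.9, 74.2]
force: [-0.5, -0.6, 1.1]
ee_pos: [455.5, -119.9, 73.0]
force: [-0.9, -0.6, 2.9]
```

Contact at TCP z≈74, so the closed tips end about 16 mm behind the TCP. Now press about 8 mm.

```bash
f(){ sed -n '2p;4p'; }; python3 -m crank '1 0 0 1 0 0 0;1 0 0 1 0 0 0;1 0 0 1 0 0 0' | f; python3 -m crank '1 0 0 1 0 0 0;1 0 0 1 0 0 0'| f;python3 -m crank '1 0 0 1 0 0 0;1 0 0 0 0 0 0'|f
```

```text
ee_pos: [455.5, -119.9, 69.8]
force: [-1.6, 0.1, 3.6]
ee_pos: [455.5, -119.9, 67.9]
force: [-1.9, -1.1, 5.0]
ee_pos: [455.5, -119.8, 66.8]
force: [-0.4, 0.4, 3.6]
```

```bash
f(){ sed -n '2p;4p'; }; python3 -m crank '1 0 0 1 0 0 0;1 0 0 0 0 0 0' | f; python3 -m crank '1 0 0 1 0 0 0;1 0 0 0 0 0 0'| f;python3 -m crank '1 0 0 0.7 0 0 0;1 0 0 0 0 0 0'|f
```

```text
ee_pos: [455.5, -119.9, 66.1]
force: [-1.5, -0.6, 6.1]
ee_pos: [455.5, -119.9, 65.9]
force: [-3.7, 0.1, 12.7]
ee_pos: [455.6, -119.9, 65.8]
force: [-4.2, 2.0, 18.8]
```

Bottomed out at 19 N. Let go by rising quickly.

```bash
python3 -m crank '1 0 0 -60 0 0 0;1 0 0 -60 0 0 0;1 0 0 -60 0 0 0;1 0 0 0 0 0 0;0 0 0 0 0 0 0;0 0 0 0 0 0 0;0 0 0 0 0 0 0;0 0 0 0 0 0 0;-0.2 0 0 0 0 0 0'
python3 - <<'E'
from h import *
cv2.imwrite('pics/w3.png',grab_frame('wrist'))
c=cam('wrist');yaw=np.radians(-5.05)
def W(X,Y,Z,o=(530.5,-42.5)): return np.array([o[0]+np.cos(yaw)*X-np.sin(yaw)*Y,o[1]+np.sin(yaw)*X+np.cos(yaw)*Y,Z])
for th in (0.35,.4,.45):
    g=W(110-190*np.cos(th)+30*np.sin(th),0,84+190*np.sin(th)+30*np.cos(th))
    top=W(110-190*np.cos(th)+40*np.sin(th),0,84+190*np.sin(th)+40*np.cos(th))
    e=W(110-223*np.cos(th),0,84+223*np.sin(th)); s=W(110-180*np.cos(th)+6*np.sin(th),-83,84+180*np.sin(th)+6*np.cos(th))
    print(th,g.round(1),'px fin top',proj(c,top).round(),'edge',proj(c,e).round(),'spot',proj(c,s).round())
to(0,0,0)
E
```

```text
time_s: 12.4
ee_pos: [455.4, -119.8, 243.9]
ee_rot: [180.0, -0.0, 175.0]
force: [0.2, -0.6, -0.3]
gripper_width: 47.7
gripper_force: 0.0
0.35 [472.5 -37.4 177.3] px fin top [358. 216.] edge [352. 157.] spot [256. 202.]
0.4 [477.4 -37.8 185.6] px fin top [361. 226.] edge [356. 164.] spot [256. 208.]
0.45 [482.7 -38.3 193.7] px fin top [364. 236.] edge [359. 171.] spot [256. 215.]
tool shift [464.1  79.6 244.1] |530| pos [ 455.5 -119.8  244. ] rot [-180.   -0.  175.] w 51.1 f [-0.4  0.3 -1.4] q6 -101 t 12.4
```

View pics/w3.png

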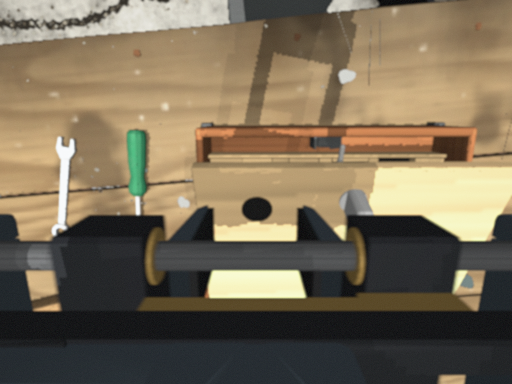

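The flap stands ajar at about 0.4 rad: its edge is at row 164 and the spot at (257,209), both as predicted. The fin's top is near (356,200), giving y≈-41. Move over the fin, descend and close.

```bash
python3 -m crank '-0.2 -7.5 40.5 0 0 0 0;-0.2 -7.5 40.5 0 0 0 0;-0.2 0 0 20 0 0 0;-0.2 0 0 20 0 0 0;-0.2 0 0 9 0 0 0;-0.2 0 0 0 0 0 0;-0.2 0 0 5 0 0 0;-0.2 0 0 3 0 0 0;-0.2 0 0 0 0 0 0'
python3 - <<'E'
from h import *
a=grab_frame('wrist')[110:300,:];b=grab_frame('side')[130:270,180:320]
o=np.zeros((600,800,3),np.uint8);o[:285,:768]=cv2.resize(a,(768,285));o[290:600,:310]=cv2.resize(b,(310,310));cv2.imwrite('pics/w4.png',o)
to(0,0,0)
E
```

```text
time_s: 13.58
ee_pos: [477.4, -40.5, 187.1]
ee_rot: [-180.0, -0.0, 175.0]
force: [-0.2, 0.7, 0.4]
gripper_width: 54.6
gripper_force: 0.0
tool shift [479.4  -1.3 187.1] |515| pos [477.6 -40.5 187.3] rot [-180.    0.  175.] w 54.7 f [0.5 0.2 1. ] q6 -91 t 13.7
```

View pics/w4.png

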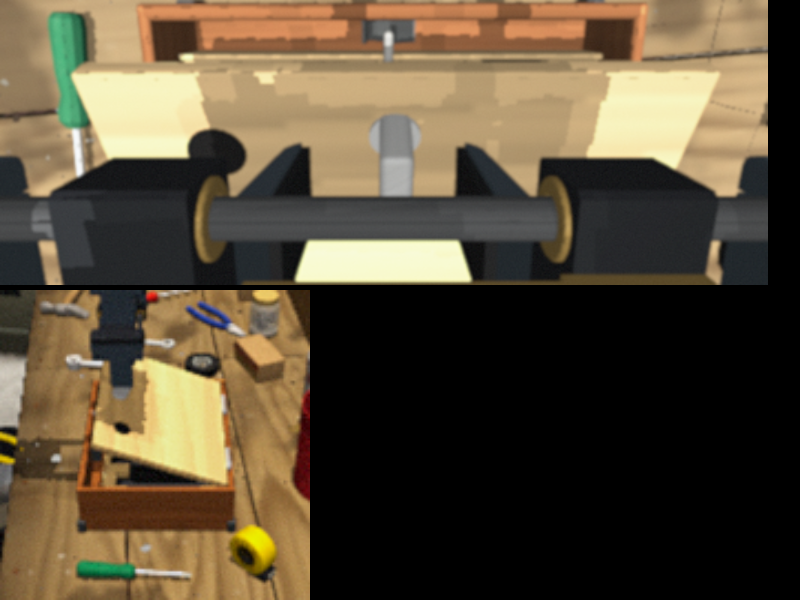

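The fin is about 8 px right of the jaw middle, roughly 4 mm. Correct that and try to close.

```bash
python3 -m crank '-0.2 0 3.5 0 0 0 0;1 0 0 0 0 0 0;1 0 0 0 0 0 0;1 0 0 0 0 0 0;1 0 0 0 0 0 0;1 0 0 0 0 0 0;1 0 0 0 0 0 0' 12
```

```text
time_s: 14.55
ee_pos: [477.8, -37.0, 187.1]
ee_rot: [-180.0, 0.0, 175.0]
force: [0.2, 0.6, -0.3]
gripper_width: 0.3
gripper_force: 0.0
```

It closed empty, which confirms the real tips are about 16 mm above the reported TCP, some 27 mm short. Reopen, go 25 mm lower and grip.

```bash
python3 -m crank '-0.2 0 0 0 0 0 0;-0.2 0 0 0 0 0 0;-0.2 0 0 0 0 0 0;-0.2 0 0 12 0 0 0;-0.2 0 0 7 0 0 0;-0.2 0 0 3 0 0 0;-0.2 0 0 3 0 0 0;-0.2 0 0 0 0 0 0'
python3 -m crank '1 0 0 0 0 0 0;1 0 0 0 0 0 0;1 0 0 0 0 0 0;1 0 0 0 0 0 0;1 0 0 0 0 0 0' 12
```

```text
time_s: 15.55
ee_pos: [477.7, -37.0, 162.0]
ee_rot: [-180.0, -0.0, 175.0]
force: [0.9, -0.6, -0.3]
gripper_width: 54.6
gripper_force: 0.0
time_s: 16.18
ee_pos: [478.0, -35.1, 162.2]
ee_rot: [179.8, 0.0, 174.9]
force: [-0.1, 6.5, -0.6]
gripper_width: 14.2
gripper_force: 12.0
```

Gripped at 14.2 mm. Swing it along the arc, first half.

```bash
python3 -m crank '1 0 2 0 0 0 0;1 -11.9 0 -15.1 0 0 0;1 -11.9 0 -15.1 0 0 0;1 -14.6 0 -12.5 0 0 0;1 -14.6 0 -12.5 0 0 0;1 -16.8 0 -9.3 0 0 0;1 -16.8 0 -9.3 0 0 0'
```

```text
time_s: 17.05
ee_pos: [562.7, -42.4, 236.0]
ee_rot: [-180.0, -0.3, 175.0]
force: [-2.3, 0.9, -2.0]
gripper_width: 14.1
gripper_force: 12.0
```

```bash
python3 -m crank '1 -18.3 0 -5.8 0 0 0;1 -18.3 0 -5.8 0 0 0;1 -19.1 0 -2 0 0 0;1 -19.1 0 -2 0 0 0;1 -19.1 0 1.8 0 0 0;1 -19.1 0 1.8 0 0 0;1 -9.4 0 2.3 0 0 0;1 -9.4 0 2.3 0 0 0;1 0 0 0 0 0 0'
python3 - <<'E'
from h import *
a=grab_frame('side')[80:290,150:350]
cv2.imwrite('pics/s3.png',cv2.resize(a,None,fx=2.8,fy=2.8))
to(0,0,0)
E
```

```text
time_s: 18.18
ee_pos: [697.9, -54.0, 245.6]
ee_rot: [180.0, 0.4, 175.0]
force: [2.4, 0.5, 5.7]
gripper_width: 13.6
gripper_force: 12.0
tool shift [701.4  -7.2 241. ] |742| pos [697.7 -54.  245.6] rot [180.    0.4 175. ] w 14.1 f [2.6 1.2 6.3] q6 -90 t 18.2
```

View pics/s3.png

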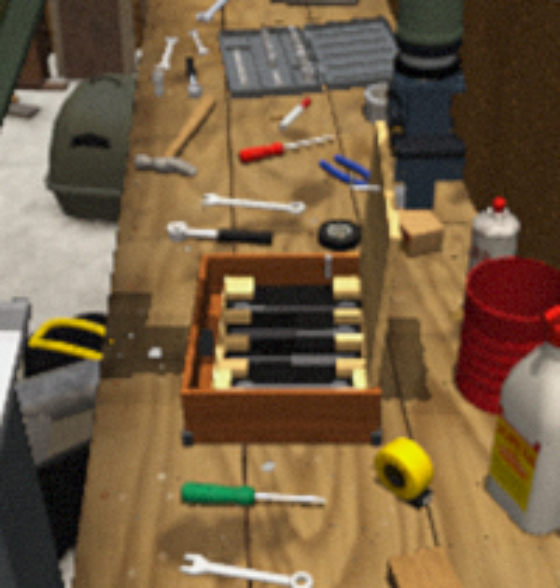

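The flap is swung back and the tray is exposed with four slots. Release, back off upward and look at the tray.

```bash
python3 -m crank '0.3 0 0 0 0 0 0;0.3 0 0 0 0 0 0;0.3 0 0 0 0 0 0;0.3 0 0 -20 0 0 0;0.3 0 0 -50 0 0 0;0.3 0 0 -50 0 0 0;0.3 30 0 0 0 0 0;0.3 50 0 0 0 0 0;0.3 50 0 0 0 0 0;0.3 0 0 0 0 0 0'
python3 - <<'E'
from h import *
cv2.imwrite('pics/w5.png',cv2.resize(grab_frame('wrist'),(768,576)))
np.savez('w5.npz',*cam('wrist'))
to(0,0,0)
for k in ['slot_spanner_long','spanner_long','ratchet','driver','spanner_short']: print(k,[(np.round(d['point']).tolist(),round(d['p'],2)) for d in models.search_frame(k,'side')[:2]])
E
```

```text
time_s: 19.48
ee_pos: [562.6, -42.5, 364.4]
ee_rot: [-180.0, -0.0, 175.0]
force: [-0.0, 0.1, -0.1]
gripper_width: 31.5
gripper_force: 0.0
tool shift [566.8  -6.8 363.5] |673| pos [564.8 -42.7 364.2] rot [-1.80e+02  1.00e-01  1.75e+02] w 32.0 f [ 0.4 -0.2  0.8] q6 -90 t 19.5
slot_spanner_long [([542.0, -68.0, 53.0], 0.9)]
spanner_long [([502.0, 391.0, 4.0], 0.55)]
ratchet [([449.0, 281.0, 20.0], 0.42)]
driver [([447.0, -282.0, 17.0], 0.56)]
spanner_short [([462.0, -388.0, 11.0], 0.75)]
```

View pics/w5.png

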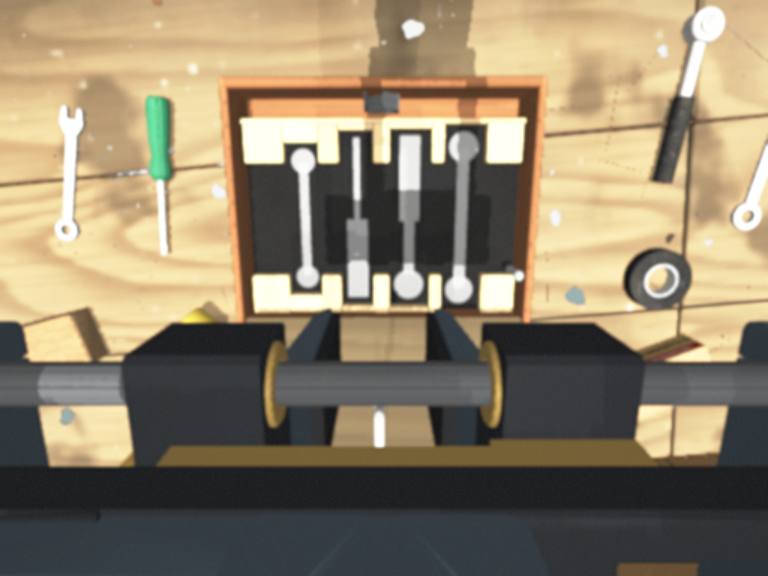

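The tray shows outlines for short (303,148)-(308,287), driver (357,138)-(358,297), ratchet (409,136)-(408,298) and long (463,132)-(459,304). All the tools lie where measured earlier. The flap stands open at the back.

Run:
```python
from h import *
z=np.load('w5.npz');c=(z['arr_0'],z['arr_1'],z['arr_2'])
q=lambda u,v,h:ray(c,u/1.5-.2,v/1.5-.2,h)
def seg(n,a,b,h):
    A=q(*a,h);B=q(*b,h);d=B-A;print(n,A.round(1)[:2],B.round(1)[:2],'mid',((A+B)/2).round(1)[:2],'len %.0f ang %.1f'%(np.hypot(d[0],d[1]),np.degrees(np.arctan2(d[1],d[0]))))
seg('slot short',(303,148),(308,287),38);seg('slot drv',(357,138),(358,297),38);seg('slot rat',(409,136),(408,298),38);seg('slot long',(463,132),(459,304),38)
seg('short',(71,106),(66,240),4);seg('drv',(157,97),(165,252),10);seg('rat',(711,10),(661,181),10)
seg('chest front',(222,80),(546,80),90)
```

```text
slot short [ 464.7 -118. ] [ 613.2 -131.5] mid [ 539.  -124.7] len 149 ang -5.2
slot drv [459.8 -60.8] [629.7 -76.9] mid [544.7 -68.9] len 171 ang -5.4
slot rat [462.6  -6.8] [635.8 -21. ] mid [549.2 -13.9] len 174 ang -4.7
slot long [463.6  49.2] [647.9  35.8] mid [555.7  42.5] len 185 ang -4.2
short [ 396.5 -369.8] [ 540.1 -411.5] mid [ 468.3 -390.6] len 150 ang -16.2
drv [ 396.8 -271.9] [ 563.4 -296.5] mid [ 480.1 -284.2] len 168 ang -8.4
rat [364.4 314.7] [533.3 272. ] mid [448.8 293.4] len 174 ang -14.2
chest front [ 402.9 -175.5] [428.9 117.7] mid [415.9 -28.9] len 294 ang 84.9
```

Pick the driver first. Move above its handle.

```bash
python3 -m crank '0 0 0 0 0 0 4.2;0 12.7 -42.3 20 0 0 0;0 12.7 -42.3 30 0 0 0;0 12.7 -42.3 30 0 0 0;0 12.7 -42.3 30 0 0 0;0 12.7 -42.3 30 0 0 0;0 12.7 -42.3 40 0 0 0;0 0 0 45 0 0 0;0 0 0 0 0 0 0;0 0 0 0 0 0 0'
cat >> h.py <<'E'
def green():
    g=cv2.cvtColor(grab_frame('wrist'),cv2.COLOR_BGR2HSV); m=cv2.inRange(g,(45,90,30),(85,255,255)); ys,xs=np.nonzero(m); return m,xs,ys
E
python3 - <<'E'
from h import *
to(448.4,-281,40,170.8)
m,xs,ys=green(); c=cam('wrist'); print(len(xs),xs.min(),xs.max(),ys.min(),ys.max())
P=np.array([ray(c,x,y,12)[:2] for x,y in zip(xs,ys)]); u,s,v=np.linalg.svd(P-P.mean(0),full_matrices=False)
print('green mean',P.mean(0),'ang',np.degrees(np.arctan2(v[0,1],v[0,0])),'x range',P[:,0].min(),P[:,0].max())
E
```

```text
time_s: 21.02
ee_pos: [451.7, -281.6, 139.6]
ee_rot: [-179.9, 0.1, 170.8]
force: [0.2, 0.6, 1.0]
gripper_width: 45.5
gripper_force: 0.0
tool shift [ 3.6  0.1 99.6] |100| pos [ 451.7 -281.6  139.6] rot [-1.799e+02  1.000e-01  1.708e+02] w 45.5 f [0.2 0.6 1. ] q6 -114 t 21.0 rotvec [-0.1  0.1  0. ] shift-after-turn [ 3.4  0.1 99.6]
1664 246 268 124 209
green mean [ 434.63110937 -277.45331876] ang -8.66835685774987 x range 393.5256166771281 481.0321911956336
```

```bash
python3 -m crank '0 3.5 1 45 0 0 0;0 0 0 45 0 0 0;0 0 0 35 0 0 0;0 0 0 10 0 0 0;0 0 0 5 0 0 0;0 0 0 0 0 0 0' | sed -n '2p;4p'
python3 -m crank '0 0 0 3 0 0 0;0 0 0 2 0 0 0;0 0 0 2 0 0 0;0 0 0 2 0 0 0;0 0 0 0 0 0 0' | sed -n '2p;4p'
```

```text
ee_pos: [448.1, -280.1, -0.3]
force: [-0.3, 0.3, 0.5]
ee_pos: [446.8, -279.4, -10.9]
force: [0.3, 0.5, -0.1]
```

```bash
python3 -m crank '1 0 0 0 0 0 0;1 0 0 0 0 0 0;1 0 0 0 0 0 0;1 0 0 0 0 0 0;1 0 0 -10 0 0 0;1 0 0 -40 0 0 0;1 0 0 -50 0 0 0;1 0 0 -50 0 0 0;1 0 0 0 0 0 0' 30
python3 - <<'E'
from h import *
m,xs,ys=green();print(len(xs),xs.min(),xs.max(),ys.min(),ys.max())
a=-5.05*np.pi/180
to(544.7-30*np.cos(a),-68.9-30*np.sin(a),140,175)
E
```

```text
time_s: 23.58
ee_pos: [449.3, -281.2, 144.2]
ee_rot: [-179.8, 0.5, 170.8]
force: [-0.3, -0.5, -2.2]
gripper_width: 23.3
gripper_force: 30.0
4981 233 277 138 296
tool shift [-32.  221.8   1.3] |224| pos [ 447.8 -280.1  141.6] rot [-179.9    0.2  170.8] w 23.0 f [-0.9  0.1 -1.8] q6 -114 t 23.6 rotvec [-0.1  0.2 -4.2] shift-after-turn [-48.2 218.9   1.6]
```

Held at 23 mm. Carry it over its slot.

```bash
python3 -m crank '1 0 0 0 0 0 -4.2;1 -11.7 54.7 0 0 0 0;1 -11.7 54.7 0 0 0 0;1 -11.7 54.7 0 0 0 0;1 -11.7 54.7 0 0 0 0;1 0 0 0 0 0 0;1 0 0 0 0 0 0;1 0 0 40 0 0 0;1 0 0 30 0 0 0;1 0 0 0 0 0 0'
python3 - <<'E'
from h import *
to(513.5,-66.1,30,175)
m,xs,ys=green(); c=cam('wrist'); P=np.array([ray(c,x,y,94)[:2] for x,y in zip(xs,ys)])
print(len(xs),ys.min());top=P[ys<ys.min()+3];print('butt',top.mean(0))
E
```

```text
time_s: 24.88
ee_pos: [509.9, -66.7, 67.1]
ee_rot: [180.0, -0.4, 174.9]
force: [0.5, -0.1, -0.7]
gripper_width: 23.3
gripper_force: 30.0
tool shift [-3.7  0.9 37.1] |37| pos [509.9 -66.7  67.1] rot [180.   -0.4 174.9] w 23.3 f [ 0.5 -0.1 -0.7] q6 -94 t 24.9 rotvec [ 0.  -0.4 -0.1] shift-after-turn [-3.5  0.9 37.1]
5477 136
butt [456.59395117 -62.2327834 ]
```

```bash
python3 -m crank '1 -3.5 0.5 15 0 0 0;1 0 0 15 0 0 0;1 0 0 5 0 0 0;1 0 0 2 0 0 0;1 0 0 0 0 0 0' | sed -n '2,5p'; python3 -m crank '1 0 0 1.5 0 0 0;1 0 0 0 0 0 0' | sed -n '2,5p'
```

```text
ee_pos: [516.3, -65.4, 32.4]
ee_rot: [-180.0, 0.0, 175.0]
force: [-0.2, 0.1, -0.8]
gripper_width: 22.8
ee_pos: [516.2, -65.4, 31.0]
ee_rot: [-180.0, 0.0, 175.0]
force: [-1.3, -0.5, -1.0]
gripper_width: 23.0
```

```bash
python3 -m crank '1 2.5 0 1 0 0 0;1 0 0 1 0 0 0;1 0 0 0 0 0 0' | sed -n '2,4p'; python3 -m crank '1 0 0 1 0 0 0;1 0 0 1 0 0 0;1 0 0 0 0 0 0' | sed -n '2,4p'
```

```text
ee_pos: [513.6, -65.2, 28.8]
ee_rot: [-180.0, -0.0, 175.0]
force: [-0.7, 0.8, -1.1]
ee_pos: [513.8, -65.2, 27.4]
ee_rot: [-180.0, 0.0, 175.0]
force: [-1.0, -0.5, 4.8]
```

Contact at 4.8 N, so the driver is down. Release, rise and head for the short spanner.

```bash
python3 -m crank '0.1 0 0 0 0 0 0;0.1 0 0 0 0 0 0;0.1 0 0 0 0 0 0;0.1 0 0 -20 0 0 0;0.1 0 0 -50 0 0 0;0.1 0 0 -50 0 0 0;0.1 0 0 -20 0 0 5.5;0.1 0 0 0 0 0 5.4'| sed -n '2,5p'
python3 -m crank '0 -7.3 -54.2 0 0 0 0;0 -7.3 -54.2 0 0 0 0;0 -7.3 -54.2 0 0 0 0;0 -7.3 -54.2 0 0 0 0;0 -7.3 -54.2 0 0 0 0;0 -7.3 -54.2 0 0 0 0;0 0 0 0 0 0 0;0 0 0 0 0 0 0;0 0 0 0 0 0 0'| sed -n '2,5p'
python3 - <<'E'
from h import *
w=grab_frame('wrist');cv2.imwrite('pics/w6.png',w);c=cam('wrist')
to(466.5,-389.7,40,164.1)
m=cv2.inRange(cv2.cvtColor(w,cv2.COLOR_BGR2HSV),(0,0,150),(180,45,255));m[205:]=0
n,l,st,ce=cv2.connectedComponentsWithStats(m)
for i in range(1,n):
    if st[i,4]>150:
        ys,xs=np.nonzero(l==i);P=np.array([ray(c,x,y,5)[:2] for x,y in zip(xs,ys)]);u,s,v=np.linalg.svd(P-P.mean(0),full_matrices=False)
        print(st[i],P.mean(0).round(1),'ang %.1f'%np.degrees(np.arctan(v[0,1]/v[0,0])),P.min(0).round(),P.max(0).round())
print([(np.round(d['point']).tolist(),round(d['p'],2)) for d in models.search_frame('spanner_short','side')[:2]])
E
```

```text
ee_pos: [514.9, -65.4, 169.0]
ee_rot: [180.0, 0.3, 163.9]
force: [0.1, 0.6, -0.4]
gripper_width: 41.0
ee_pos: [466.9, -388.6, 166.9]
ee_rot: [180.0, -0.0, 164.2]
force: [-0.1, 0.4, 0.9]
gripper_width: 45.4
tool shift [  0.2  -1.2 127. ] |127| pos [ 467.  -388.6  167. ] rot [180.   -0.  164.2] w 45.6 f [-0.2  0.6  0. ] q6 -115 t 28.7 rotvec [ 0.  -0.   0.1] shift-after-turn [  0.2  -1.2 127. ]
[   0    0  158   58 5198] [ 257.8 -536. ] ang 83.4 [ 226. -608.] [ 275. -434.]
[500  76  12  48 525] [ 459.6 -108.9] ang -4.5 [ 436. -116.] [ 484. -101.]
[  0  83  28  14 236] [ 307.2 -609.2] ang 85.4 [ 302. -626.] [ 313. -595.]
[ 244  108   23   97 1127] [ 439.  -381.5] ang -16.6 [ 392. -403.] [ 499. -359.]
[393 156  16  15 172] [ 497.1 -228.5] ang 40.8 [ 488. -236.] [ 505. -220.]
[  0 187  15  18 187] [ 411.5 -670.9] ang -11.7 [ 400. -680.] [ 422. -665.]
[([462.0, -388.0, 11.0], 0.75)]
```

The short spanner is confirmed at about (466,-390), angle -16°. Descend on it.

```bash
python3 -m crank '0 0 -1 50 0 0 0;0 0 0 50 0 0 0;0 0 0 50 0 0 0;0 0 0 18 0 0 0;0 0 0 6 0 0 0;0 0 0 2 0 0 0;0 0 0 2 0 0 0;0 0 0 0 0 0 0' | sed -n '2p;4p'
python3 -m crank '0 0 0 1 0 0 0;0 0 0 0 0 0 0' | sed -n '2p;4p'; python3 -m crank '0 0 0 1 0 0 0;0 0 0 0 0 0 0' | sed -n '2p;4p'; python3 -m crank '0 0 0 1 0 0 0;0 0 0 0 0 0 0' | sed -n '2p;4p'
```

```text
ee_pos: [466.8, -391.3, -10.3]
force: [0.4, -1.2, 0.1]
ee_pos: [466.4, -391.0, -11.9]
force: [-0.6, 0.3, 0.9]
ee_pos: [466.3, -390.9, -13.3]
force: [1.0, -0.7, -0.2]
ee_pos: [466.3, -390.9, -14.3]
force: [-0.2, -0.5, -0.3]
```

```bash
f(){ sed -n '2p;4p'; }; python3 -m crank '0 0 0 1 0 0 0;0 0 0 0 0 0 0' | f; python3 -m crank '0 0 0 1 0 0 0;0 0 0 0 0 0 0' | f; python3 -m crank '1 0 0 0 0 0 0;1 0 0 0 0 0 0;1 0 0 0 0 0 0;1 0 0 0 0 0 0;1 0 0 0 0 0 0' 30
```

```text
ee_pos: [466.3, -390.9, -15.3]
force: [-0.1, -0.1, 0.3]
ee_pos: [466.5, -391.0, -16.0]
force: [-0.3, 0.6, 1.2]
time_s: 31.65
ee_pos: [466.5, -390.9, -16.0]
ee_rot: [-180.0, 0.0, 164.1]
force: [-0.2, 1.1, 3.2]
gripper_width: 10.5
gripper_force: 30.4
```

Gripped at 10.5 mm. Carry it to its slot.

```bash
python3 -m crank '1 0 0 -10 0 0 0;1 0 0 -40 0 0 0;1 0 0 -50 0 0 0;1 0 0 -50 0 0 0;1 0 0 -20 0 0 -5.5;1 0 0 0 0 0 -5.4;1 0 0 0 0 0 0' | sed -n '2,6p'
python3 -m crank '1 -9.8 54.3 0 0 0 0;1 -9.8 54.3 0 0 0 0;1 -9.8 54.3 0 0 0 0;1 -9.8 54.3 0 0 0 0;1 -9.8 54.3 0 0 0 0;1 0 0 0 0 0 0;1 0 0 40 0 0 0;1 0 0 30 0 0 0;1 0 0 0 0 0 0;1 0 0 0 0 0 0' | sed -n '2,6p'
cat >> h.py <<'E'
def steel(z,lo=150,rmax=205,cmin=180,cmax=330):
    w=grab_frame('wrist');c=cam('wrist');m=cv2.inRange(cv2.cvtColor(w,cv2.COLOR_BGR2HSV),(0,0,lo),(180,45,255));m[rmax:]=0;m[:,:cmin]=0;m[:,cmax:]=0
    n,l,st,ce=cv2.connectedComponentsWithStats(m)
    for i in range(1,n):
        if st[i,4]>100:
            ys,xs=np.nonzero(l==i);P=np.array([ray(c,x,y,z)[:2] for x,y in zip(xs,ys)]);u,s,v=np.linalg.svd(P-P.mean(0),full_matrices=False)
            print(st[i],P.mean(0).round(1),'ang %.1f'%np.degrees(np.arctan(v[0,1]/v[0,0])),P.min(0).round(),P.max(0).round())
    return w
E
python3 - <<'E'
from h import *
to(539,-124.7,24,175); cv2.imwrite('pics/w7.png',steel(113))
E
```

```text
ee_pos: [466.1, -390.8, 154.2]
ee_rot: [-180.0, -0.0, 174.9]
force: [0.1, 0.6, -0.4]
gripper_width: 10.3
gripper_force: 30.0
ee_pos: [539.5, -125.6, 84.8]
ee_rot: [-180.0, 0.1, 174.9]
force: [-0.3, -0.4, -0.9]
gripper_width: 10.3
gripper_force: 30.0
tool shift [ 0.7  0.9 60.8] |61| pos [ 539.5 -125.6   84.8] rot [-1.800e+02  1.000e-01  1.749e+02] w 10.3 f [-0.3 -0.4 -0.9] q6 -99 t 33.8 rotvec [-0.   0.1 -0.1] shift-after-turn [ 0.6  0.9 60.8]
[258  61  23  11 153] [ 451.3 -111.5] ang -87.2 [ 449. -117.] [ 454. -106.]
[ 232   96   48  109 2947] [ 487.2 -121. ] ang -6.6 [ 465. -132.] [ 519. -109.]
```

```bash
f(){ sed -n '2,4p'; };python3 -m crank '1 0 0.9 30 0 0 0;1 0 0 20 0 0 0;1 0 0 5 0 0 0;1 0 0 2 0 0 0;1 0 0 0 0 0 0;1 0 0 0 0 0 0' | f; python3 -m crank '1 0 0 2 0 0 0;1 0 0 0 0 0 0' | f;python3 -m crank '1 0 0 1 0 0 0;1 0 0 0 0 0 0' | f;python3 -m crank '1 0 0 1 0 0 0;1 0 0 0 0 0 0' | f
```

```text
ee_pos: [539.6, -124.0, 27.7]
ee_rot: [-180.0, 0.1, 175.0]
force: [-1.0, 0.1, -1.2]
ee_pos: [538.9, -123.8, 24.8]
ee_rot: [-180.0, -0.0, 175.0]
force: [1.6, 0.5, -0.7]
ee_pos: [538.9, -123.8, 23.7]
ee_rot: [-180.0, -0.0, 175.0]
force: [-0.4, 0.6, -1.1]
ee_pos: [538.9, -123.8, 22.7]
ee_rot: [-180.0, -0.0, 175.0]
force: [-0.4, 0.2, -0.6]
```

```bash
f(){ sed -n '2p;4p'; };python3 -m crank '1 0 0 1 0 0 0;1 0 0 0 0 0 0' | f; python3 -m crank '1 0 0 1 0 0 0;1 0 0 0 0 0 0' | f
python3 -m crank '0.4 0 0 0 0 0 0;0.4 0 0 0 0 0 0;0.4 0 0 0 0 0 0;0.4 0 0 -10 0 0 0;0.4 0 0 -50 0 0 0;0.4 0 0 -50 0 0 0;0.4 0 0 -50 0 0 0;0 0 0 0 0 0 0;0 0 0 0 0 0 0' |f
python3 - <<'E'
from h import *
for k in ['ratchet','spanner_long','spanner_short','driver']:
  for n in ('top','side'): print(k,n,[(np.round(d['point']).tolist(),round(d['p'],2)) for d in (grab_frame(n) is not None and models.search_frame(k,n))[:2]])
E
```

```text
ee_pos: [539.1, -123.9, 22.0]
force: [-0.9, -0.7, 1.1]
ee_pos: [539.1, -123.9, 22.0]
force: [-2.4, 1.4, 7.9]
ee_pos: [538.3, -123.5, 180.4]
force: [-1.1, 0.2, -0.8]
ratchet top [([446.0, 293.0, 19.0], 0.83)]
ratchet side [([436.0, 291.0, 18.0], 0.43)]
spanner_long top [([528.0, 396.0, 5.0], 0.62)]
spanner_long side []
spanner_short top [([652.0, 22.0, 174.0], 0.59)]
spanner_short side []
driver top [([654.0, 19.0, 171.0], 0.4)]
driver side [([508.0, -70.0, 54.0], 0.62)]
```

Short spanner placed. The top camera shows that the long spanner has shifted, while the ratchet is in place. Go over the ratchet and look.

```bash
f(){ sed -n '2,4p'; };python3 -m crank '0 0 0 0 0 0 8.5;0 20.5 48 0 0 0 0;0 20.5 48 0 0 0 0;0 20.5 48 0 0 0 0;0 20.5 48 0 0 0 0;0 20.5 48 0 0 0 0;0 20.5 48 0 0 0 0;0 20.5 48 0 0 0 0;0 20.5 48 0 0 0 0;0 0 0 0 0 0 0'|f
python3 -m crank '0 0 0 0 0 0 0;0 0 0 0 0 0 0'|f
python3 - <<'E'
from h import *
to(468,288.5,0,166.5)
w=grab_frame('wrist'); t=grab_frame('top'); np.savez('w8.npz',*cam('wrist'))
o=np.zeros((600,800,3),np.uint8);o[:384,:512]=w
o[384:600,:330]=cv2.resize(t[195:303,85:250],(330,216),interpolation=2); o[384:600,340:700]=cv2.resize(t[155:245,190:310][:, :],(360,216))[:, :360]
cv2.imwrite('pics/w8.png',o)
E
```

```text
ee_pos: [468.5, 290.9, 180.7]
ee_rot: [180.0, -0.0, 166.8]
force: [-0.7, -1.0, 0.1]
ee_pos: [469.4, 286.6, 180.9]
ee_rot: [-180.0, 0.0, 166.4]
force: [-0.3, 0.4, 0.4]
tool shift [  1.9   1.6 180.8] |181| pos [469.4 286.6 180.9] rot [-180.     0.   166.4] w 45.2 f [-0.3  0.4  0.4] q6 -46 t 39.2 rotvec [-0.   0.  -0.1] shift-after-turn [  1.8   1.5 180.9]
```

View pics/w8.png

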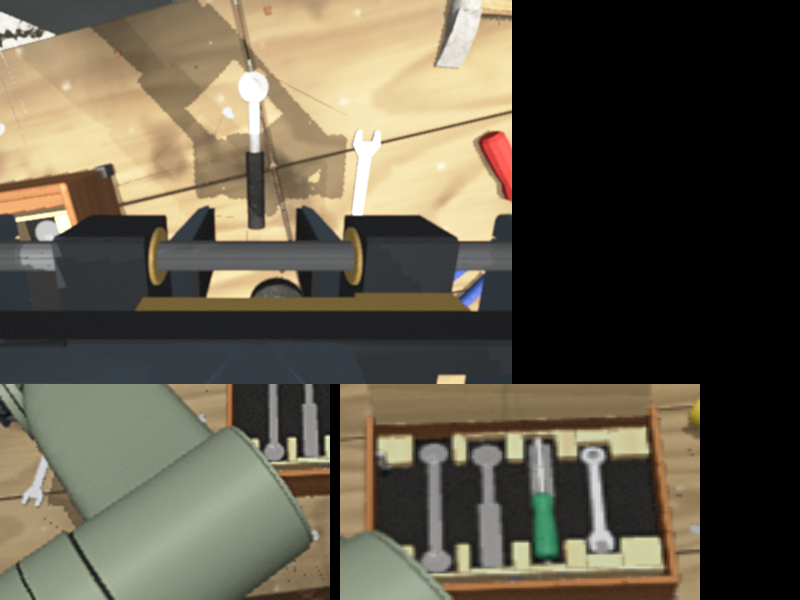

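The tray crop has the driver and the short spanner lying in their slots. The wrist view has the ratchet head at (253,87) and grip end at (257,228), and the long spanner's open end at (367,140).

Run:
```python
from h import *
z=np.load('w8.npz');c=(z['arr_0'],z['arr_1'],z['arr_2'])
for n,a,b,h in [('rat',(253,87),(257,227),12),('gripstart',(255,152),(257,227),10),('long shaft',(367,153),(360.5,212),5),('long tip',(367,131),(360.5,212),5)]:
    A=ray(c,*a,h);B=ray(c,*b,h);d=B-A;print(n,A.round(1)[:2],B.round(1)[:2],'len %.0f ang %.1f'%(np.hypot(d[0],d[1]),np.degrees(np.arctan2(d[1],d[0]))))
to(0,0,0)
```

```text
rat [375. 307.] [531.1 273.8] len 160 ang -12.0
gripstart [443.7 292.6] [531.8 273.6] len 90 ang -12.1
long shaft [475.8 417.7] [544.4 399.1] len 71 ang -15.2
long tip [451.1 421.5] [544.4 399.1] len 96 ang -13.5
tool shift [ 388.9 -389.1  180.9] |579| pos [469.6 286.7 180.9] rot [-180.     0.   166.4] w 45.6 f [-0.3  0.2  0.1] q6 -46 t 39.4
```

```bash
f(){ sed -n '2p;4,6p'; };python3 -m crank '0 0 0 0 0 0 -1.6;0 3.2 0.2 50 0 0 0;0 0 0 50 0 0 0;0 0 0 50 0 0 0;0 0 0 30 0 0 0;0 0 0 8 0 0 0;0 0 0 5 0 0 0;0 0 0 0 0 0 0;0 0 0 0 0 0 0'|f
python3 -m crank '1 0 0 0 0 0 0;1 0 0 0 0 0 0;1 0 0 0 0 0 0;1 0 0 0 0 0 0' 40|f
python3 -m crank '1 0 0 -10 0 0 0;1 0 0 -40 0 0 0;1 0 0 -50 0 0 0;1 0 0 -60 0 0 0;1 0 0 0 0 0 -7;1 0 0 0 0 0 0;1 0 0 0 0 0 0'|f
python3 - <<'E'
from h import *
to(549.2+22*.996,-13.9-22*.088,60,175)
steel(160)
E
```

```text
ee_pos: [466.9, 289.1, -11.0]
force: [0.1, 0.3, 0.0]
gripper_width: 45.9
gripper_force: 0.0
ee_pos: [466.2, 288.5, -12.0]
force: [-0.3, -1.2, 2.5]
gripper_width: 20.4
gripper_force: 40.0
ee_pos: [465.3, 288.3, 146.9]
force: [-0.3, 0.6, -3.3]
gripper_width: 20.2
gripper_force: 40.0
tool shift [-132.1 -293.6   87. ] |334| pos [465.3 288.3 146.9] rot [-1.799e+02 -1.000e-01  1.750e+02] w 20.2 f [-0.3  0.6 -3.3] q6 -54 t 41.9 rotvec [-0.1 -0.1 -0. ] shift-after-turn [-131.9 -293.8   86.9]
[ 220   18   70  181 6536] [386.2 294.7] ang -4.8 [352. 278.] [445. 314.]
[228 106  13  14 124] [397.  282.7] ang 28.8 [393. 279.] [401. 286.]
```

```bash
f(){ sed -n '2,6p'; };python3 -m crank '1 -22 -49 0 0 0 0;1 -22 -49 0 0 0 0;1 -22 -49 0 0 0 0;1 -22 -49 0 0 0 0;1 -22 -49 0 0 0 0;1 -22 -49 0 0 0 0;1 0 0 0 0 0 0;1 0 0 40 0 0 0;1 0 0 30 0 0 0;1 0 0 0 0 0 0'|f
python3 -m crank '1 0 0 0 0 0 0;1 0 0 0 0 0 0'|f
python3 - <<'E'
from h import *
to(571.1,-15.8,26,175)
cv2.imwrite('pics/w9.png',steel(105))
E
```

```text
ee_pos: [569.8, -14.6, 75.0]
ee_rot: [180.0, -0.4, 175.1]
force: [-0.1, 0.2, -3.6]
gripper_width: 20.1
gripper_force: 40.0
ee_pos: [573.6, -15.3, 79.3]
ee_rot: [180.0, 0.2, 175.1]
force: [0.4, -0.2, -1.8]
gripper_width: 20.3
gripper_force: 40.0
tool shift [ 2.6 -0.8 53.3] |53| pos [573.6 -15.3  79.3] rot [180.    0.2 175.1] w 20.3 f [ 0.4 -0.2 -1.8] q6 -88 t 43.4 rotvec [0.  0.2 0.1] shift-after-turn [ 2.4 -0.8 53.3]
[ 221   20   69  178 6174] [494.2  -9.2] ang -5.2 [464. -24.] [549.   9.]
[317  51  13  91 433] [494.6  25.4] ang 2.1 [481.  22.] [523.  28.]
```

```bash
f(){ sed -n '2p;4,5p'; };python3 -m crank '1 2.6 -0.6 25 0 0 0;1 0 0 15 0 0 0;1 0 0 7 0 0 0;1 0 0 0 0 0 0;1 0 0 0 0 0 0'|f;python3 -m crank '1 0 0 1.5 0 0 0;1 0 0 0 0 0 0'|f;python3 -m crank '1 0 0 1.5 0 0 0;1 0 0 0 0 0 0'|f;python3 -m crank '1 0 0 1.5 0 0 0;1 0 0 0 0 0 0'|f
```

```text
ee_pos: [570.6, -15.9, 31.4]
force: [-0.0, 1.0, -2.5]
gripper_width: 20.1
ee_pos: [570.8, -15.9, 30.0]
force: [1.2, -0.0, 0.1]
gripper_width: 20.4
ee_pos: [570.9, -16.0, 28.6]
force: [3.1, 0.4, 3.9]
gripper_width: 20.2
ee_pos: [570.7, -16.0, 26.6]
force: [3.8, -0.2, 2.9]
gripper_width: 20.2
```

```bash
f(){ sed -n '2p;4,5p'; };python3 -m crank '1 0 0 0.8 0 0 0;1 0 0 0 0 0 0'|f
python3 -m crank '0.15 0 0 0 0 0 0;0.15 0 0 0 0 0 0;0.15 0 0 0 0 0 0;0.15 0 0 -15 0 0 0;0.15 0 0 -50 0 0 0;0.15 0 0 -50 0 0 0;0.15 0 0 -50 0 0 0;0 0 0 -50 0 0 0;0 0 0 0 0 0 0;0 0 0 0 0 0 0'|f
python3 - <<'E'
from h import *
to(0,0,0)
w=grab_frame('wrist');np.savez('w10.npz',*cam('wrist'))
t=grab_frame('top');s=grab_frame('side')
o=np.zeros((600,800,3),np.uint8);o[:312,:768]=cv2.resize(w[:208],(768,312),interpolation=2)
o[312:600,:290]=cv2.resize(t[190:290,85:186],(290,288),interpolation=2); o[312:600,300:600]=cv2.resize(s[155:245,205:300],(300,288),interpolation=2)
cv2.imwrite('pics/w10.png',o)
E
```

```text
ee_pos: [570.4, -15.9, 25.8]
force: [4.3, -0.5, 4.9]
gripper_width: 20.4
ee_pos: [569.2, -15.9, 240.5]
force: [0.7, -0.4, -0.2]
gripper_width: 45.3
tool shift [568.3 -32.9 240.8] |618| pos [569.2 -15.9 240.5] rot [-180.    -0.   175.1] w 45.3 f [ 0.7 -0.4 -0.2] q6 -88 t 46.3
```

View pics/w10.png

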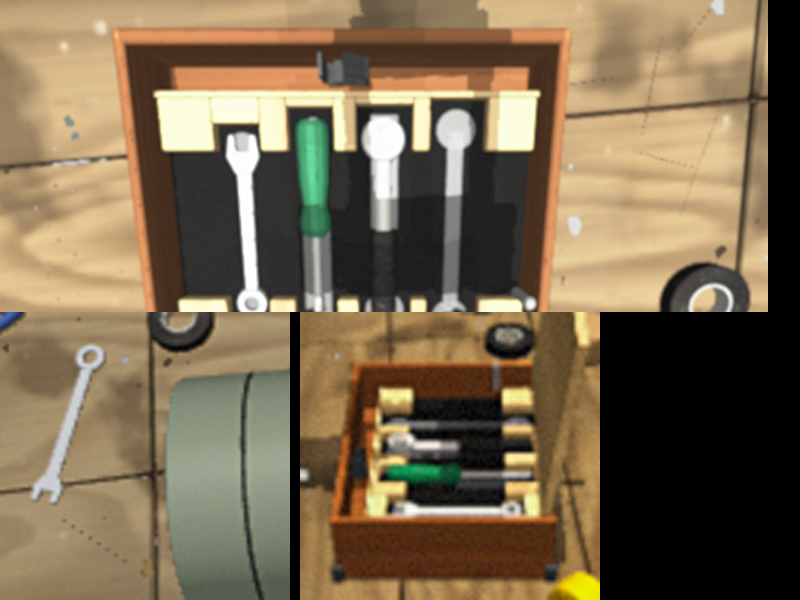

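The ratchet lies in its slot with its head at wrist pixel (256,91). In the top view the long spanner's ring is at (117,205) and its open end at (101,252).

Run:
```python
from h import *
z=np.load('w10.npz');c=(z['arr_0'],z['arr_1'],z['arr_2'])
print('rat head',ray(c,256,91,60).round(1),'neck mid',ray(c,256.5,150,50).round(1),'expected head',549.2-72*.996,-13.9+72*.088)
# neck/grip boundary
print('boundary', ray(c,256.5,153,50).round(1))
print('drv butt',ray(c,208,78,50).round(1),'short tip',ray(c,162,88,44).round(1))
t=cam('top')
A=ray(t,116.6,201,5);B=ray(t,101,256,5);print('long ends',A.round(1),B.round(1),np.linalg.norm(A-B),np.degrees(np.arctan2((A-B)[1],(A-B)[0])))
A=ray(t,116.6,205.3,5);B=ray(t,101.3,251.8,5);print('long',A.round(1),B.round(1))
```

```text
rat head [475.4  -7.1  60. ] neck mid [541.6 -12.1  50. ] expected head 477.48800000000006 -7.564000000000001
boundary [545.2 -12.4  50. ]
drv butt [455.9 -60.   50. ] short tip [ 461.4 -115.3   44. ]
long ends [626.2 372.1   5. ] [447.3 417.9   5. ] 184.69458294208835 -14.33004796216772
long [610.9 372.1   5. ] [460.5 417.2   5. ]
```

```bash
f(){ sed -n '2,4p'; };python3 -m crank '0 0 0 0 0 0 9.5;0 16.8 49 7.5 0 0 0;0 16.8 49 7.5 0 0 0;0 16.8 49 7.5 0 0 0;0 16.8 49 7.5 0 0 0;0 16.8 49 7.5 0 0 0;0 16.8 49 7.5 0 0 0;0 16.8 49 7.5 0 0 0;0 16.8 49 7.5 0 0 0;0 0 0 0 0 0 0'|f
python3 -m crank '0 0 0 0 0 0 0;0 0 0 0 0 0 0;0 0 0 0 0 0 0'|f
python3 - <<'E'
from h import *
to(537,397,40,165.5)
w=steel(5,cmin=215,cmax=300);cv2.imwrite('pics/w11.png',w)
c=cam('wrist');m=cv2.inRange(cv2.cvtColor(w,cv2.COLOR_BGR2HSV),(0,0,150),(180,45,255))
for v in range(90,206,8):
    xs=np.nonzero(m[v,215:300])[0]+215
    if len(xs): print(v,xs.min(),xs.max(),ray(c,(xs.min()+xs.max())/2,v,5).round(1)[:2])
E
```

```text
ee_pos: [535.4, 400.1, 177.5]
ee_rot: [-179.8, -0.2, 165.8]
force: [-0.1, -0.7, 0.8]
ee_pos: [537.6, 396.1, 180.9]
ee_rot: [180.0, 0.0, 165.5]
force: [0.6, 0.1, -0.5]
tool shift [  0.9   0.7 140.9] |141| pos [537.6 396.1 180.9] rot [180.    0.  165.5] w 45.7 f [ 0.6  0.1 -0.5] q6 -40 t 48.1 rotvec [0. 0. 0.] shift-after-turn [  0.8   0.7 140.9]
[ 244   92   29  113 1554] [501.9 407.1] ang -16.5 [447. 381.] [574. 435.]
98 246 271 [455.6 421.2]
106 244 272 [463.7 418.5]
114 247 269 [472.1 416.4]
122 251 264 [480.4 413.6]
130 251 263 [488.8 410.9]
138 251 263 [497.5 408.7]
146 251 262 [506.1 405.8]
154 251 262 [515.  403.6]
162 251 261 [523.9 400.7]
170 250 261 [532.8 397.8]
178 250 260 [541.9 394.8]
186 250 260 [551.2 392.4]
194 250 260 [560.6 389.9]
202 250 259 [570.  386.9]
```

The long spanner's axis passes through (537,396.4) at -16.6°. Align and descend.

```bash
f(){ sed -n '2p;4,6p'; };python3 -m crank '0 0 0.2 0 0 0 2.1;0 0 0 55 0 0 0;0 0 0 55 0 0 0;0 0 0 50 0 0 0;0 0 0 20 0 0 0;0 0 0 10 0 0 0;0 0 0 3 0 0 0;0 0 0 0 0 0 0;0 0 0 0 0 0 0'|f
python3 -m crank '0 0 0 1.5 0 0 0;0 0 0 0 0 0 0'|f;python3 -m crank '0 0 0 1 0 0 0;0 0 0 0 0 0 0'|f
python3 -m crank '1 0 0 0 0 0 0;1 0 0 0 0 0 0;1 0 0 0 0 0 0;1 0 0 0 0 0 0;1 0 0 0 0 0 0' 40|f
```

```text
ee_pos: [537.9, 397.8, -11.2]
force: [0.2, 0.4, -0.3]
gripper_width: 45.9
gripper_force: 0.0
ee_pos: [537.3, 397.4, -13.8]
force: [-0.1, 0.1, -0.2]
gripper_width: 45.2
gripper_force: 0.0
ee_pos: [537.2, 397.4, -15.1]
force: [-0.1, 0.9, -1.0]
gripper_width: 45.7
gripper_force: 0.0
ee_pos: [537.2, 397.4, -15.0]
force: [-0.5, -0.2, 0.2]
gripper_width: 12.7
gripper_force: 40.0
```

```bash
f(){ sed -n '2,6p'; };python3 -m crank '1 0 0 -10 0 0 0;1 0 0 -40 0 0 0;1 0 0 -50 0 0 0;1 0 0 -60 0 0 0;1 0 0 0 0 0 -5.8;1 0 0 0 0 0 -5.8;1 0 0 0 0 0 0;1 0 0 0 0 0 0'|f
python3 -m crank '1 -7.1 -50.3 0 0 0 0;1 -7.1 -50.3 0 0 0 0;1 -7.1 -50.3 0 0 0 0;1 -7.1 -50.3 0 0 0 0;1 -7.1 -50.3 0 0 0 0;1 -7.1 -50.3 0 0 0 0;1 -7.1 -50.3 0 0 0 0;1 0 0 30 0 0 0;1 0 0 30 0 0 0;1 0 0 0 0 0 0'|f
python3 -m crank '1 0 0 0 0 0 0;1 0 0 0 0 0 0'|f
python3 - <<'E'
from h import *
to(555.7,42.5,22,175)
cv2.imwrite('pics/w12.png',steel(104))
E
```

```text
ee_pos: [537.2, 397.4, 145.1]
ee_rot: [-180.0, -0.0, 175.0]
force: [0.3, 0.2, -1.5]
gripper_width: 13.0
gripper_force: 40.0
ee_pos: [554.5, 42.0, 83.1]
ee_rot: [-180.0, -0.3, 175.0]
force: [-5.0, 0.5, -1.9]
gripper_width: 12.8
gripper_force: 40.0
ee_pos: [554.9, 42.5, 85.2]
ee_rot: [-180.0, -0.2, 175.1]
force: [-6.0, -0.6, -2.9]
gripper_width: 12.9
gripper_force: 40.0
tool shift [-1.1  0.1 63.2] |63| pos [554.9  42.5  85.2] rot [-180.    -0.2  175.1] w 12.9 f [-6.  -0.6 -2.9] q6 -82 t 52.9 rotvec [-0.  -0.2  0.1] shift-after-turn [-0.8  0.1 63.2]
[301  60  10  55 281] [476.5  74.5] ang 1.4 [464.  73.] [491.  77.]
[ 226   64   60  141 4544] [493.5  47.6] ang -5.5 [463.  34.] [537.  64.]
[180  79  11  49 417] [479.7  11.9] ang -8.6 [468.   8.] [491.  16.]
[185 125   9  33 223] [499.3  11.9] ang -4.6 [491.  10.] [508.  14.]
```

There is -6 N along x: the spanner's far end is touching the leaning flap. I'll re-measure the slot middles from the settled picture w10, using the fence faces at -60 and +58 mm.

Run:
```python
from h import *
z=np.load('w10.npz');c=(z['arr_0'],z['arr_1'],z['arr_2'])
im=cv2.imread('pics/w10.png')[:312,:768]
g=cv2.cvtColor(im,cv2.COLOR_BGR2GRAY).astype(int)
for u in (190,425,510): # fence columns
    col=g[:,u-3:u+4].mean(1); d=np.diff(col); r=[i for i in range(85,311) if abs(d[i])>18]; print(u,r,)
    print([ (i,ray(c,u/1.5-.2,i/1.5-.2,54).round(1)[:2].tolist()) for i in r])
print('outline long near end z38',ray(c,455/1.5,108/1.5,38).round(1),'head centre',ray(c,455/1.5,130/1.5,38).round(1))
print('chest front outer edge',[ray(c,u/1.5,v/1.5,90).round(1)[:2].tolist() for u,v in((114,31),(570,31))],'inner', [ray(c,u/1.5,v/1.5,90).round(1)[:2].tolist() for u,v in((345,43),)])
```

```text
190 [89, 90, 91, 148, 149, 150, 151, 152, 295, 297, 298, 299, 300]
[(89, [429.0, -147.0]), (90, [429.6, -147.2]), (91, [430.3, -147.3]), (148, [470.2, -154.6]), (149, [471.0, -154.7]), (150, [471.7, -154.9]), (151, [472.4, -155.0]), (152, [473.1, -155.1]), (295, [583.9, -175.4]), (297, [585.5, -175.8]), (298, [586.4, -175.9]), (299, [587.2, -176.1]), (300, [588.0, -176.2])]
425 [90, 91, 148, 149, 150, 151, 298, 299, 300]
[(90, [444.6, 25.7]), (91, [445.3, 25.7]), (148, [485.6, 23.1]), (149, [486.4, 23.0]), (150, [487.1, 23.0]), (151, [487.8, 22.9]), (298, [602.9, 15.3]), (299, [603.8, 15.3]), (300, [604.6, 15.2])]
510 [89, 90, 91, 148, 149, 150, 151, 152, 297, 298, 299, 300]
[(89, [449.4, 88.3]), (90, [450.1, 88.3]), (91, [450.7, 88.3]), (148, [491.2, 87.3]), (149, [491.9, 87.3]), (150, [492.7, 87.3]), (151, [493.4, 87.3]), (152, [494.1, 87.2]), (297, [608.1, 84.5]), (298, [608.9, 84.5]), (299, [609.8, 84.5]), (300, [610.6, 84.5])]
outline long near end z38 [457.4  49.9  38. ] head centre [473.6  49.1  38. ]
chest front outer edge [[397.4, -176.5], [423.0, 118.6]] inner [[417.5, -27.8]]
```

The slot middle for the long spanner is really at about (548.3,42). The earlier picture was taken before the arm had settled. The other tools are 2–4 mm off-centre, within their ±6 mm. Shift 6.5 mm to the front and lower.

```bash
f(){ sed -n '2,5p'; };python3 -m crank '1 6.5 -1 0 0 0 0;1 0 0 0 0 0 0;1 0 0 0 0 0 0'|f
python3 -m crank '1 0 0 25 0 0 0;1 0 0 20 0 0 0;1 0 0 10 0 0 0;1 0 0 0 0 0 0;1 0 0 0 0 0 0'|f
python3 -m crank '1 0 0 3 0 0 0;1 0 0 0 0 0 0;1 0 0 0 0 0 0'|f
python3 -c "
from h import *
to(548.3,42,22,175)"
```

```text
ee_pos: [551.3, 42.0, 86.0]
ee_rot: [180.0, 0.2, 175.1]
force: [0.6, -0.4, -0.8]
gripper_width: 13.1
ee_pos: [550.9, 42.0, 30.8]
ee_rot: [180.0, 0.1, 175.1]
force: [0.2, 0.2, -0.2]
gripper_width: 12.7
ee_pos: [550.2, 41.9, 27.2]
ee_rot: [-180.0, 0.0, 175.1]
force: [0.2, 0.9, -0.9]
gripper_width: 12.9
tool shift [ 1.9 -0.1  5.2] |6| pos [550.2  41.9  27.2] rot [-180.     0.   175.1] w 12.9 f [ 0.2  0.9 -0.9] q6 -82 t 54.3 rotvec [-0.   0.   0.1] shift-after-turn [ 1.9 -0.1  5.2]
```

```bash
f(){ sed -n '2p;4p'; };python3 -m crank '1 1.8 0 2 0 0 0;1 0 0 1 0 0 0;1 0 0 0 0 0 0'|f
python3 -m crank '1 0 0 1 0 0 0;1 0 0 0 0 0 0'|f;python3 -m crank '1 0 0 1 0 0 0;1 0 0 0 0 0 0'|f;python3 -m crank '1 0 0 1 0 0 0;1 0 0 0 0 0 0'|f
```

```text
ee_pos: [548.0, 42.1, 23.9]
force: [-0.2, -0.5, -0.1]
ee_pos: [548.2, 42.1, 23.2]
force: [-1.3, 0.5, 2.3]
ee_pos: [548.3, 42.1, 22.9]
force: [-1.8, -0.3, 6.2]
ee_pos: [548.3, 42.1, 22.9]
force: [-3.7, -0.3, 13.3]
```

Contact at z 23 as expected. Release, rise and check the tray.

```bash
f(){ sed -n '2p;4p'; };python3 -m crank '1 0 0 -2 0 0 0;0.3 0 0 0 0 0 0;0.3 0 0 0 0 0 0;0.3 0 0 0 0 0 0;0.3 0 0 -15 0 0 0;0.3 0 0 -50 0 0 0;0.3 0 0 -60 0 0 0;0.3 0 0 -60 0 0 0;0.3 -14 -40 -50 0 0 0;0.3 -14 -40 -50 0 0 0'|f
python3 -m crank '0.3 0 0 0 0 0 0;0.3 0 0 0 0 0 0;0.3 0 0 0 0 0 0;0.3 0 0 0 0 0 0'|f
python3 - <<'E'
from h import *
to(0,0,0);np.savez('w13.npz',*cam('wrist'))
w=grab_frame('wrist');s=grab_frame('side');to(0,0,0)
o=np.zeros((600,800,3),np.uint8);o[:400,:800]=cv2.resize(w[40:215,110:460],(800,400),interpolation=2)
o[400:600,:300]=cv2.resize(s[170:250,200:320],(300,200),interpolation=2)
cv2.imwrite('pics/w13.png',o)
E
```

```text
ee_pos: [568.2, -36.8, 306.7]
force: [1.4, -0.1, 0.7]
ee_pos: [567.8, -35.4, 302.3]
force: [0.5, 0.0, 0.3]
tool shift [568.  -12.6 303.6] |644| pos [567.8 -35.4 302.3] rot [-1.800e+02 -1.000e-01  1.752e+02] w 31.9 f [0.5 0.  0.3] q6 -90 t 57.2
tool shift [568.6 -12.6 303.5] |645| pos [568.1 -35.6 302.7] rot [-1.800e+02 -1.000e-01  1.751e+02] w 32.0 f [-0.5  1.1  0.2] q6 -90 t 57.3
```

View pics/w13.png

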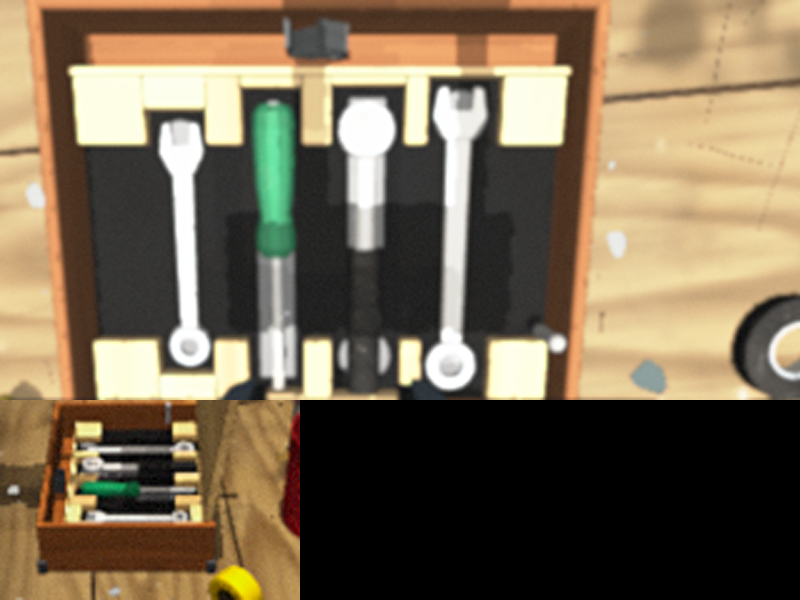

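All four tools lie in their slots: short at (185,240), driver (275,240), ratchet (367,240) and long (457,240). Now close the flap: go up, over and behind it, right of the fin.

```bash
f(){ sed -n '2,5p'; };python3 -m crank '1 0 0 -50 0 0 0;1 -46 -23.4 0 0 0 0;1 -46 -23.4 0 0 0 0;1 -46 -23.4 0 0 0 0;1 0 0 0 0 0 0;1 0 0 0 0 0 0;1 0 0 0 0 0 0'|f
python3 -m crank '1 0 0 35 0 0 0;1 0 0 35 0 0 0;1 0 0 0 0 0 0'|f;python3 -m crank '1 0 0 30 0 0 0;1 0 0 0 0 0 0;1 0 0 0 0 0 0'|f
```

```text
ee_pos: [699.0, -117.1, 354.7]
ee_rot: [-180.0, 0.1, 175.1]
force: [0.5, -0.6, 1.0]
gripper_width: 0.4
ee_pos: [697.7, -117.0, 281.6]
ee_rot: [180.0, -0.3, 175.1]
force: [-0.4, 0.0, 0.1]
gripper_width: 0.6
ee_pos: [700.5, -117.9, 256.0]
ee_rot: [-180.0, 0.2, 175.1]
force: [0.2, -0.9, -0.4]
gripper_width: 0.7
```

Behind it with no contact. Push forward.

```bash
f(){ sed -n '2,4p'; };python3 -m crank '1 10 0 0 0 0 0;1 10 0 0 0 0 0;1 10 0 0 0 0 0'|f;python3 -m crank '1 10 0 0 0 0 0;1 10 0 0 0 0 0;1 10 0 0 0 0 0'|f;python3 -m crank '1 10 0 0 0 0 0;1 10 0 0 0 0 0;1 5 0 0 0 0 0;1 0 0 0 0 0 0'|f
```

```text
ee_pos: [669.3, -115.4, 254.2]
ee_rot: [-180.0, 0.1, 175.1]
force: [0.6, -0.2, 0.8]
ee_pos: [639.3, -112.8, 253.3]
ee_rot: [-180.0, -0.0, 175.1]
force: [0.4, -0.1, -0.6]
ee_pos: [614.9, -110.7, 253.6]
ee_rot: [-180.0, 0.0, 175.1]
force: [-0.0, -0.1, -0.9]
```

```bash
f(){ sed -n '1,4p'; };python3 -m crank '1 0 0 0 0 0 0;1 0 0 0 0 0 0;1 0 0 0 0 0 0;1 0 0 0 0 0 0;1 0 0 0 0 0 0;1 0 0 0 0 0 0;1 0 0 0 0 0 0;1 0 0 0 0 0 0'|f
python3 - <<'E'
from h import *
for n in ('side','top'):
    w=grab_frame(n);cv2.imwrite(f'pics/{n}9.png',w)
    for k in ('press_spot','flap_pull','flap_edge'): print(n,k,[(np.round(d['point']).tolist(),round(d['p'],2)) for d in models.search_frame(k,n)[:2]])
    hsv=cv2.cvtColor(w,cv2.COLOR_BGR2HSV)
    m=cv2.inRange(hsv,(18,40,120),(40,170,255)); m[:, :180]=0; m[:, 330:]=0; m[:150]=0;m[260:]=0
    nn,l,st,ce=cv2.connectedComponentsWithStats(m); print(n,sorted([(int(s[4]),s[:4].tolist()) for s in st[1:]],reverse=True)[:3])
c=cam('side');d=cam('top');yaw=np.radians(-5.05)
for th in (0,.4,1.3,1.45):
    for Y in (-83,):
        X=110-180*np.cos(th)+6*np.sin(th);W=[530.5+np.cos(yaw)*X-np.sin(yaw)*Y,-42.5+np.sin(yaw)*X+np.cos(yaw)*Y,84+180*np.sin(th)+6*np.cos(th)]
        print(th,'spot side px',proj(c,W).round(),'top px',proj(d,W).round())
E
```

```text
time_s: 61.18
ee_pos: [615.2, -110.7, 253.4]
ee_rot: [-180.0, 0.0, 175.1]
force: [0.1, 0.3, -0.8]
side press_spot [([541.0, -65.0, 152.0], 0.5)]
side flap_pull [([540.0, -66.0, 158.0], 0.83)]
side flap_edge [([541.0, -69.0, 154.0], 0.82)]
side [(2509, [208, 150, 81, 69]), (762, [291, 150, 34, 89]), (534, [198, 223, 39, 37])]
top press_spot [([635.0, 31.0, 98.0], 0.76), ([634.0, 36.0, 95.0], 0.7)]
top flap_pull [([635.0, 31.0, 96.0], 0.57)]
top flap_edge [([633.0, 29.0, 97.0], 0.76)]
top [(1190, [304, 150, 26, 73]), (947, [180, 150, 57, 25]), (890, [269, 223, 61, 37])]
0 spot side px [231. 207.] top px [279. 221.]
0.4 spot side px [235. 191.] top px [279. 206.]
1.3 spot side px [270. 167.] top px [278. 150.]
1.45 spot side px [279. 166.] top px [278. 141.]
```

```bash
f(){ sed -n '1,4p'; };python3 -m crank '1 39.6 -5.7 0 0 0 0;1 39.6 -5.7 0 0 0 0;1 39.6 -5.7 0 0 0 0;1 39.6 -5.7 0 0 0 0;1 0 0 0 0 0 0;1 0 0 0 0 0 0;1 0 0 0 0 0 0;1 0 0 0 0 0 0'|f
python3 - <<'E'
from h import *
to(455.4,-119.8,90,175); c=cam('wrist');w=grab_frame('wrist');cv2.imwrite('pics/w14.png',w);yaw=np.radians(-5.05)
for th in (0,.35,.4,.45):
    X=110-180*np.cos(th)+6*np.sin(th);Y=-83;W=[530.5+np.cos(yaw)*X-np.sin(yaw)*Y,-42.5+np.sin(yaw)*X+np.cos(yaw)*Y,84+180*np.sin(th)+6*np.cos(th)]
    print(th,proj(c,W).round())
g=cv2.cvtColor(w,cv2.COLOR_BGR2GRAY);print(g[150:240:4,225:290:5])
E
```

```text
time_s: 62.58
ee_pos: [456.1, -119.8, 253.1]
ee_rot: [180.0, -0.0, 175.1]
force: [-0.1, -0.4, -0.1]
tool shift [  0.6  -0.  163.1] |163| pos [ 456.1 -119.8  253.1] rot [180.   -0.  175.1] w 0.6 f [-0.1 -0.4 -0.1] q6 -101 t 62.6 rotvec [ 0.  -0.   0.1] shift-after-turn [  0.7  -0.  163.1]
0 [256. 174.]
0.35 [256. 199.]
0.4 [256. 205.]
0.45 [256. 212.]
[[ 96  96  95  95  96  96  96  96  98  97 100  98  92]
 [187 183 183 177 185 184 180 182 181 182 174 187 182]
 [171 172 173 172 183 182 182 183 182 170 164 162 155]
 [125 127 127 124 128 125 126 127 125 126 126 126 127]
 [159 158 160 167 160 174 163 156 167 157 159 163 173]
 [160 159 160 159 163 177 160 159 161 161 159 167 176]
 [160 161 160 160 159 161 161 161 160 160 160 156 160]
 [158 160 160 158 159 159 159 159 158 158 159 158 160]
 [158 159 158 157 157 157 158 155 156 155 156 159 159]
 [156 156 154 154 154 152 153 151 152 151 152 152 148]
 [149 152 149 150 149 147 147 147 146 147 147 145 146]
 [150 150 148 149 147 118  73  83 146 156 156 156 155]
 [164 160 162 162  82  21  25  27  23 159 165 166 165]
 [167 168 167 167  21  25  25  24  22  80 162 165 162]
 [160 161 163 153  39  27  24  25  40  57 158 158 156]
 [160 161 162  45  42  23  18  25  42  45 158 156 156]
 [130 131 122  37  45  24  19  17  45  37 122 128 128]
 [ 21  21  20  15  43  19  65  21  45  20  22  23  22]
 [ 23  20  21  24  43  19  83  17  43  18  22  23  23]
 [ 24  22  23  23  46  18 117  17  45  19  21  24  20]
 [ 20  24  22  29  63  19 120  21  67  27  23  22  21]
 [ 22  24  23  38  71  14 120  22  73  34  20  22  17]
 [ 35  34  35  49  88  20 120  18  77  49  35  37  34]]
```

The spot is at row ~205, so the flap lies at 0.4. Press down through to the catch.

```bash
f(){ sed -n '2,4p'; };python3 -m crank '1 0 0 50 0 0 0;1 0 0 45 0 0 0;1 0 0 8 0 0 0;1 0 0 8 0 0 0;1 0 0 8 0 0 0;1 0 0 8 0 0 0;1 0 0 8 0 0 0;1 0 0 8 0 0 0;1 0 0 8 0 0 0'|f
python3 -m crank '1 0 0 8 0 0 0;1 0 0 8 0 0 0;1 0 0 5 0 0 0;1 0 0 3 0 0 0;1 0 0 0 0 0 0'|f
```

```text
ee_pos: [455.1, -119.8, 101.8]
ee_rot: [-180.0, -0.0, 175.1]
force: [-0.9, -0.4, 3.1]
ee_pos: [455.3, -119.8, 78.2]
ee_rot: [180.0, -0.0, 175.1]
force: [-1.6, -0.5, 3.7]
```

```bash
f(){ sed -n '2p;4p'; };python3 -m crank '1 0 0 3 0 0 0;1 0 0 3 0 0 0;1 0 0 2 0 0 0;1 0 0 0 0 0 0'|f
python3 -m crank '1 0 0 2 0 0 0;1 0 0 1 0 0 0;1 0 0 0 0 0 0'|f;python3 -m crank '1 0 0 1 0 0 0;1 0 0 0 0 0 0'|f;python3 -m crank '1 0 0 1 0 0 0;1 0 0 0 0 0 0'|f
```

```text
ee_pos: [455.4, -119.9, 70.2]
force: [-2.0, -0.0, 2.9]
ee_pos: [455.5, -119.9, 67.4]
force: [-3.2, 0.0, 3.3]
ee_pos: [455.5, -119.9, 66.5]
force: [-3.5, 0.1, 4.4]
ee_pos: [455.5, -119.9, 66.1]
force: [-4.1, 1.1, 9.2]
```

```bash
f(){ sed -n '2p;4p'; };python3 -m crank '1 0 0 1 0 0 0;1 0 0 0 0 0 0'|f
python3 -m crank '1 0 0 -10 0 0 0;1 0 0 -40 0 0 0;1 0 0 -50 0 0 0;1 0 0 -60 0 0 0;1 0 -60 0 0 0 0;1 0 -60 0 0 0 0;1 0 -60 0 0 0 0;1 0 -60 0 0 0 0;1 0 0 0 0 0 0;1 0 0 0 0 0 0'|f
python3 - <<'E'
from h import *
c=cam('side');w=grab_frame('side');g=cv2.cvtColor(w,cv2.COLOR_BGR2GRAY);cv2.imwrite('pics/s10.png',w)
a=cv2.cvtColor(cv2.imread('pics/side0.png'),cv2.COLOR_BGR2GRAY)
d=np.abs(g[170:240,215:288].astype(int)-a[170:240,215:288]);print('mean diff chest vs start',d.mean(),(d>50).sum())
print(g[200:216:3,222:242:3]);print(a[200:216:3,222:242:3])
to(0,0,0)
E
```

```text
ee_pos: [455.5, -119.9, 65.9]
force: [-5.6, 1.2, 16.7]
ee_pos: [435.0, -358.7, 224.0]
force: [0.2, -0.2, 0.1]
mean diff chest vs start 28.086888454011742 952
[[ 42  39  34  66  38 223 223]
 [ 41  33  40  39  72 220 221]
 [ 37  36  70  39  70 216 223]
 [ 37  43  36  25 200 215 223]
 [ 19  27  19  19 232 216 222]
 [ 43  42  39  34 221 217 224]]
[[223 214 219 220 216 213 222]
 [220 210 218 225 218 216 222]
 [222 211 125  19  68 213 223]
 [218 211 188  53 195 216 222]
 [220 211 219 222 218 213 221]
 [220 211 223 221 222 217 220]]
tool shift [464.1 319.7 224.3] |607| pos [ 435.1 -358.1  224.2] rot [180.    0.  175.1] w 0.5 f [-0.1  0.1 -0. ] q6 -126 t 67.3
```

```bash
f(){ sed -n '2p;4p'; };python3 -m crank '1 30 -50 0 0 0 0;1 40 -40 0 0 0 0;1 50 -30 0 0 0 0;1 30 -30 0 0 0 0;1 0 0 0 0 0 0;1 0 0 0 0 0 0'|f
python3 - <<'E'
from h import *
for n,(r0,r1,c0,c1) in dict(side=(170,240,215,288),top=(165,250,197,303)).items():
    w=grab_frame(n);cv2.imwrite(f'pics/{n}11.png',w);a=cv2.imread(f'pics/{n}0.png')
    d=np.abs(w[r0:r1,c0:c1].astype(int)-a[r0:r1,c0:c1]).max(2);print(n,d.mean(),(d>50).sum(),d.size, [(np.argwhere(d>50).min(0)+[r0,c0]).tolist(),(np.argwhere(d>50).max(0)+[r0,c0]).tolist()] if (d>50).any() else '')
    for k in ('tape_black','tape_measure','wood_block'): print(k,[(np.round(x['point']).tolist(),round(x['p'],2)) for x in models.search_frame(k,n)[:1]])
print(env.state()['time_s'])
E
```

```text
ee_pos: [276.8, -492.8, 224.6]
force: [-0.1, -0.4, 0.6]
side 6.074363992172211 0 5110 
tape_black [([635.0, 264.0, 16.0], 0.63)]
tape_measure [([652.0, -285.0, 46.0], 0.57)]
wood_block [([659.0, -486.0, 37.0], 0.67)]
top 11.0669256381798 821 9010 [[199, 266], [249, 302]]
tape_black [([636.0, 274.0, 17.0], 0.72)]
tape_measure [([646.0, -270.0, 61.0], 0.77)]
wood_block [([651.0, -465.0, 37.0], 0.55)]
68.45
```

The side view of the chest matches the start picture, so the flap is shut and flush. The bystanders have not moved. Handing in.

```bash
python3 -c "
from workcell import env
print(env.job_done())"
```

```text
the job is handed in; nothing more can be done
None
```

The job is handed in: I opened the flap, laid all four tools in their own slots, pressed the flap until it latched flush, and left the tape, tape measure and wood block where they were.

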